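# Find the packing plate that fills a fixture gap

### The job

Find out which packing plate fills the gap between the fixture's green jaw and the brass stop block. The thin yellow-banded plate standing there is far too loose: put it back in the rack's free slot and try the medium orange-banded plate, right down on the base; only if that still has about 6 mm of play or more, put it back too and try the thick red-banded one. Leave the thickest plate that goes in standing in the gap, right down on the base and roughly centred along the jaw, with the other two leaning in slots of the rack, and do not disturb the other things on the bench.

Things in the scene. Friction and masses are not known exactly. Their poses are not given: they have to be found in the camera images.
- thin_mid (a point): Thin packing plate: plain rectangular aluminium plate 130 mm long, 50 mm wide, 8 mm thick, with a yellow band round its upper end (from 86 to 128 mm above the foot, flush) and a black-filled hole near the top, loose, 0.08 to 0.4 kg. This point is its centre. Its z axis runs along the 130 mm length from foot to top (upright in the gap at the start), y along the 50 mm width, x through the thickness.
- thin_foot (a point): The thin (yellow-banded) plate again. This point is the middle of its foot (bottom end), 65 mm below the centre along the plate; same axes.
- thin: The thin (yellow-banded) plate again; origin at the foot, in the middle of the width, on its rear (-x) face, which lies against the board while in the rack; same axes as the centre point (x goes from this face into the thickness).
- medium_mid (a point): Medium packing plate: plain rectangular aluminium plate 130 mm long, 50 mm wide, 13 mm thick, with an orange band round its upper end (from 86 to 128 mm above the foot, flush) and a black-filled hole near the top, loose, 0.08 to 0.4 kg. This point is its centre. Its z axis runs along the 130 mm length from foot to top (leaning 25 degrees while in the rack), y along the 50 mm width, x through the thickness.
- medium_foot (a point): The medium (orange-banded) plate again. This point is the middle of its foot (bottom end), 65 mm below the centre along the plate; same axes.
- medium: The medium (orange-banded) plate again; origin at the foot, in the middle of the width, on its rear (-x) face, which lies against the board while in the rack; same axes as the centre point (x goes from this face into the thickness).
- thick_mid (a point): Thick packing plate: plain rectangular aluminium plate 130 mm long, 50 mm wide, 18 mm thick, with a red band round its upper end (from 86 to 128 mm above the foot, flush) and a black-filled hole near the top, loose, 0.08 to 0.4 kg. This point is its centre. Its z axis runs along the 130 mm length from foot to top (leaning 25 degrees while in the rack), y along the 50 mm width, x through the thickness.
- thick_foot (a point): The thick (red-banded) plate again. This point is the middle of its foot (bottom end), 65 mm below the centre along the plate; same axes.
- thick: The thick (red-banded) plate again; origin at the foot, in the middle of the width, on its rear (-x) face, which lies against the board while in the rack; same axes as the centre point (x goes from this face into the thickness).
- rack: Grey sloping rack fixed to the bench, base 120 mm (x) by 204 mm (y); origin under its middle. Three equal slots along y (roughly away from the robot), the middle one free at first. A plate in a slot leans 25 degrees from vertical, top towards the rack's -x (the robot's left): its length points along (-0.423, 0, 0.906) of the rack frame, its thickness runs from the sloping board along (0.906, 0, 0.423).
- slot_middle (a point): Middle slot, free at the start (medium and thick plate stand in the other two, either way round): the corner of sloping board and foot ledge, mid-width, where a plate's foot rests; at x = 30, z = 22 mm of the rack. Each slot is 56 mm wide, its ledge 31 mm deep with a 10 mm lip; the board reaches 72 mm and the dividers 42 mm up the plate. Axes as the rack's.
- slot_far (a point): The same corner of the far slot, at +62 mm along the rack's y.
- slot_near (a point): The same corner of the near slot, at -62 mm along the rack's y.
- fixture: Dark steel base 120 x 110 x 12 mm with a green jaw, fixed to the bench; origin on its underside near the middle, base top at z = 12 mm. The gap runs along y (roughly away from the robot) between the jaw (+x, the robot's right) and the brass block (-x), open above and at both ends; a plate stands in it upright on the base, thickness along x. The mouth is bevelled 5 mm on both sides.
- jaw_face (a point): Green fixed jaw, 80 mm wide, 58 mm high above the base; this point is on its gap face (at x = +10 mm of the fixture), mid-width, 30 mm above the base. The gap is between 14.5 and 21.5 mm: the thin plate is always loose in it, the medium one always goes in, the thick one may or may not.
- stop_face (a point): Brass stop block 30 x 80 x 58 mm, bolted rigidly on the fixture's base; this point is on its gap face, in the middle of its width, 30 mm above the base; x points into the gap (towards the green jaw).
- pliers_mid (a point): Bystander: pliers with green handles, 166 x 54 x 13 mm, lying loose; this point is the middle.
- lathe_tool_mid (a point): Bystander: square dark lathe tool, 115 x 13 x 13 mm, lying loose; this point is the middle.
- glue_bottle_mid (a point): Bystander: small white bottle with blue cap, 45 mm diameter, 122 mm high, standing loose; this point is its centre.
- red_can_mid (a point): Bystander: grey and red spray can with white nozzle, 64 mm diameter, 160 mm high, standing loose; this point is its centre.
Things that resemble listed ones, but are neither listed nor needed, are in the scene too. Leave any purple look-alike of the thin alone.

How it is judged:
By the outcome, as a careful person would: the job done as asked, in the order asked, and still so for the second after the job is handed in, with the robot touching nothing.
It also fails if it takes over 72 s, if anything falls off the work surface, if the arm or the gripper's body presses on something with over 40 N, if the wrist force passes 120 N, or if a joint passes its speed limit or range.

### The arm

A 6-joint arm with a two-finger parallel gripper is mounted at the origin on a cart in front of the work surface, level with it; the furniture and walls round the work are solid. World frame = base frame: x ahead of the robot, y to its left, z up, the work surface at z = 0. Lengths are in m, angles in rad, forces in N, time in s.
With the tool pointing down it reaches from about 0.375 to 0.9 m from the base axis. Payload 3.1 kg.
Tool frame: the origin (TCP) lies at the very end of the fingers, on their centre line; the grasp point (between the pads) lies 19 mm behind it (grip_depth is the distance from the TCP to the grasp point, in m); x points along the fingers, y is the direction in which the jaws open and shut, and the axes are right-handed (so a half turn about x gives the same grasp; the last joint's range is limited). The gripper opens to 87 mm and grips with 3 to 60 N. Pads are 19 mm wide; open, the fingers measure 117 mm over their backs; the gripper's body (75 mm by 190 mm) begins 51 mm behind the grasp point.
Start: joints at [-1.474, 0.527, 1.433, -0, 1.181, -0.178], TCP at [0.17, -0.601, 0.223] pointing down, gripper open.
Joint ranges: [-3.08, 3.08], [-0.75, 2.2], [0.22, 2.44], [-1.43, 4.57], [0, 2.65], [-2.85, 2.85]. Speed limits (rad/s): [2.79, 2.79, 3.14, 3.14, 3.14, 3.14].

### API

Orientations are given as a unit quaternion [x, y, z, w].
In Python, from rig import * gives the robot as it stands.
- The arm moves only by the tool carry_out, never from a script. Its argument "deltas" is a list of rows, each an object of numbers: "jaw": the opening, from 0 (shut) to 1 (fully open); "dx", "dy", "dz": the shift along the world's x, y, z in mm; "roll": the turn about the world's z in rad. In form: [{"jaw": .., "dx": .., "dy": .., "dz": .., "roll": ..}, ...]. A call has 1 to 20 rows; each row shifts and turns the pose as measured when the row begins; what a row does not reach is not made up. A row lasts 1/10 s, in which the tool goes at most 50 mm and 8.59 degrees, less where a joint would pass 70% of its speed; a pose out of reach is approached as far as the arm can. A call with a gripper value outside its range is refused whole. The fingers move at their own pace and stop on an object; "newtons" is the grip in N (left out, the last holds). Time passes only in rows, so rows that do not move let the fingers close. It gives the time, the measured TCP pose, the force and the opening at its end, in the units of the state.
- get_state(): the state, without advancing time (a new reading comes with each control period).
- get_image(name): name is "scene" or "top"; returns a dict with "color" (480x640x3 uint8, blue, green, red), "depth" (480x640 float32, m along the optical axis (not along the pixel's ray), 0 where there is no reading), "mtx" (3x3 intrinsics, pixels), "eye" and "rotation" of the camera in the world. Camera axes: x right, y up, looking along -z (the intrinsics and any distortion apply to the point x, -y, -z); pixel columns grow to the right and rows downward; lengths in m; the calibration is good to about 2 mm. A picture is of the moment at which its call begins.
- finish_job(): hands the job in, once; it reports no verdict.
The state is a dict: "clock": time; "qpos": joint angles; "qd": joint speeds; "tau": joint torques, N m; "tcp_pos": TCP position; "orientation": TCP orientation; "force": force on the tool from outside, world axes, zero at the start; "torque": the same for the moment, N m; "width": finger opening in m.
Only numpy, scipy, OpenCV 4.12 (cv2) and the standard library are available. Lean on these libraries where they do the work, as an engineer would, in place of code of your own. Each camera call takes 0.05 s, during which the arm holds its last target.

## Working session

There is one attempt and no reset: what is moved stays moved. The work goes in short steps, Python scripts to look and compute and a tool call to move; the robot and the scene stay as the last step left them, time stands still between calls to the robot, and variables do not carry over. Pictures are saved under pics/ and viewed, and the job is handed in when it is done.

Besides the shell and the picture viewer there is one more tool, called after "Emit:" as name(argument=value, ...), one argument or row to a line, values as JSON. carry_out: Moves the arm, as the interface text tells. Its arguments: {"type":"object","properties":{"deltas":{"type":"array","items":{"type":"object","properties":{"jaw":{"type":"number"},"dx":{"type":"number"},"dy":{"type":"number"},"dz":{"type":"number"},"roll":{"type":"number"}}}},"newtons":{"type":"number"}},"required":["deltas"]}

```bash
ls; mkdir -p pics
python3 - <<'E'
from rig import *
import cv2,numpy as np
print(get_state())
for n in ("scene","top"):
    im=get_image(n); cv2.imwrite(f"pics/{n}0.png",im["color"]); np.savez(f"{n}0.npz",**im)
    print(n,im["mtx"],im["eye"],im["rotation"],[k for k in im])
E
```

```text
pics
{'clock': 0.0, 'qpos': array([-1.47349602e+00,  5.28465521e-01,  1.43390710e+00,  1.59734804e-06,
        1.18138476e+00, -1.78496838e-01]), 'qd': array([-1.99114231e-03, -3.24597208e-05,  8.83990356e-04,  7.12501195e-04,
        3.29079008e-04,  7.40710038e-04]), 'tau': array([-2.45058854e-04, -4.40041816e+01, -1.76590562e+01,  6.31620898e-02,
        5.82358148e-02, -1.62727706e-04]), 'tcp_pos': array([ 0.17015462, -0.60063038,  0.2215705 ]), 'orientation': array([ 0.70042546,  0.0979647 , -0.70036229,  0.09643531]), 'force': array([-0.01570819,  0.84995439, -0.32997545]), 'torque': array([-0.00924283,  0.05949562,  0.00503076]), 'width': 0.08745650558701928}
scene [[520.29506697   0.         316.92220767]
 [  0.         520.29506697 241.2794407 ]
 [  0.           0.           1.        ]] [-0.02903363  0.61210749  0.88647165] [-0.14411122  0.33256332  0.85190245 -0.37801562] ['color', 'depth', 'mtx', 'eye', 'rotation']
top [[455.45338879   0.         318.00218829]
 [  0.         455.45338879 241.7198013 ]
 [  0.           0.           1.        ]] [0.22744377 0.10325208 1.31790929] [ 0.08341107 -0.08174818 -0.69274835  0.71165972] ['color', 'depth', 'mtx', 'eye', 'rotation']
```

View pics/scene0.png

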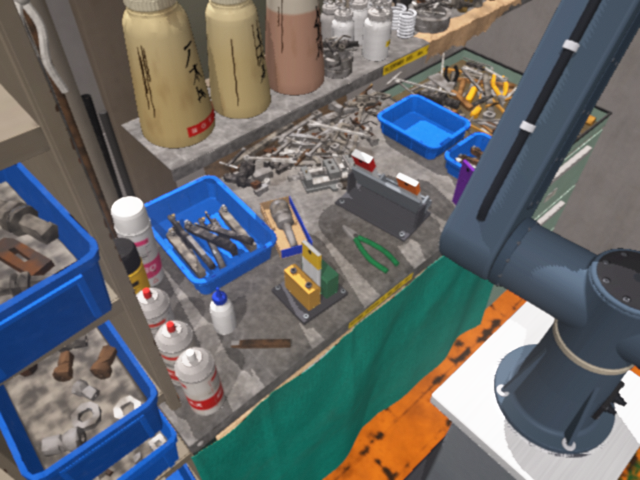

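View pics/top0.png

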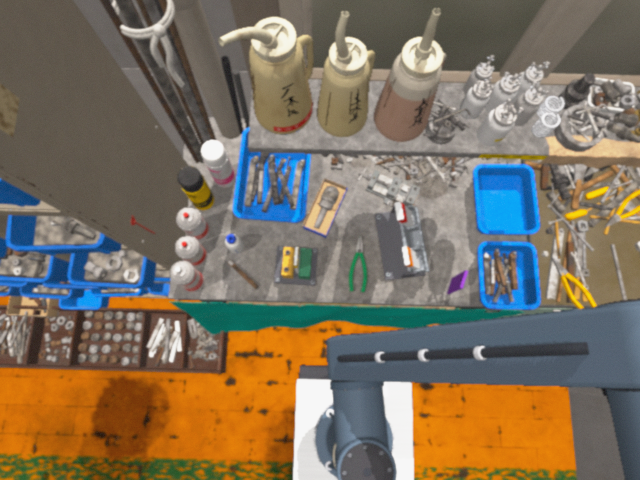

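```bash
cat > h.py <<'E'
import numpy as np,cv2
from scipy.spatial.transform import Rotation as R
def load(n): 
    return dict(np.load(n))
def cloud(im):
    d=im["depth"];K=im["mtx"];v,u=np.mgrid[:480,:640]
    p=np.stack([(u-K[0,2])/K[0,0]*d,-(v-K[1,2])/K[1,1]*d,-d],-1)
    w=p@R.from_quat(im["rotation"]).as_matrix().T+im["eye"]
    w[d<=0]=np.nan
    return w
def proj(im,P):
    K=im["mtx"];p=(np.atleast_2d(P)-im["eye"])@R.from_quat(im["rotation"]).as_matrix()
    return np.stack([K[0,0]*p[:,0]/-p[:,2]+K[0,2],K[1,1]*-p[:,1]/-p[:,2]+K[1,2]],-1)
def frame(x,y,yaw): # object -> world
    c,s=np.cos(yaw),np.sin(yaw)
    return np.array([[c,-s,0],[s,c,0],[0,0,1]]),np.array([x,y,0])
E
python3 - <<'E'
from h import *
t=load("top0.npz");s=load("scene0.npz")
wt,ws=cloud(t),cloud(s)
for n,w,pts in (("top",wt,[(296,263),(287,262),(306,262),(403,212),(408,257),(385,262),(250,300),(360,270),(230,240),(243,275),(458,280),(340,230),(280,215)]),("scene",ws,[(313,262),(302,287),(328,285),(363,161),(408,184),(340,320),(262,343)])):
    for u,v in pts: print(n,u,v,w[v,u].round(4))
def crop(im,u,v,w,h,k,f): 
    c=im["color"][v:v+h,u:u+w]; cv2.imwrite(f,cv2.resize(c,None,fx=k,fy=k,interpolation=cv2.INTER_CUBIC))
crop(t,220,190,240,120,3.33,"pics/tc.png")
crop(s,210,140,260,190,3,"pics/sc.png")
E
```

```text
top 296 263 [0.4486 0.166  0.1432]
top 287 262 [0.4646 0.1951 0.07  ]
top 306 262 [0.466  0.1421 0.0699]
top 403 212 [ 0.5954 -0.1165  0.1451]
top 408 257 [ 0.4721 -0.1275  0.1456]
top 385 262 [ 0.4839 -0.0869  0.0089]
top 250 300 [ 0.3641  0.3032 -0.0063]
top 360 270 [ 0.4602 -0.0149 -0.0022]
top 230 240 [0.5162 0.3523 0.0998]
top 243 275 [0.4327 0.3239 0.0192]
top 458 280 [nan nan nan]
top 340 230 [0.5787 0.0459 0.003 ]
top 280 215 [ 0.6219  0.2276 -0.0016]
scene 313 262 [0.4579 0.1736 0.1115]
scene 302 287 [0.4527 0.2075 0.0664]
scene 328 285 [0.4286 0.1593 0.0543]
scene 363 161 [ 0.5896 -0.0982  0.1368]
scene 408 184 [ 0.47   -0.1161  0.1351]
scene 340 320 [ 0.3781  0.1714 -0.0029]
scene 262 343 [0.4341 0.3275 0.0121]
```

View pics/tc.png

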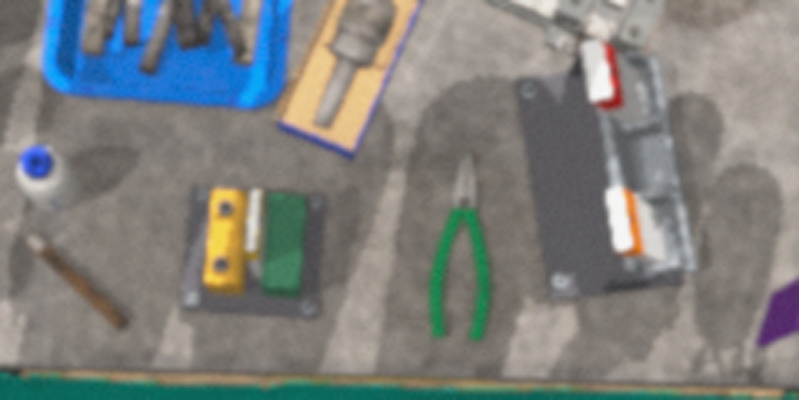

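View pics/sc.png

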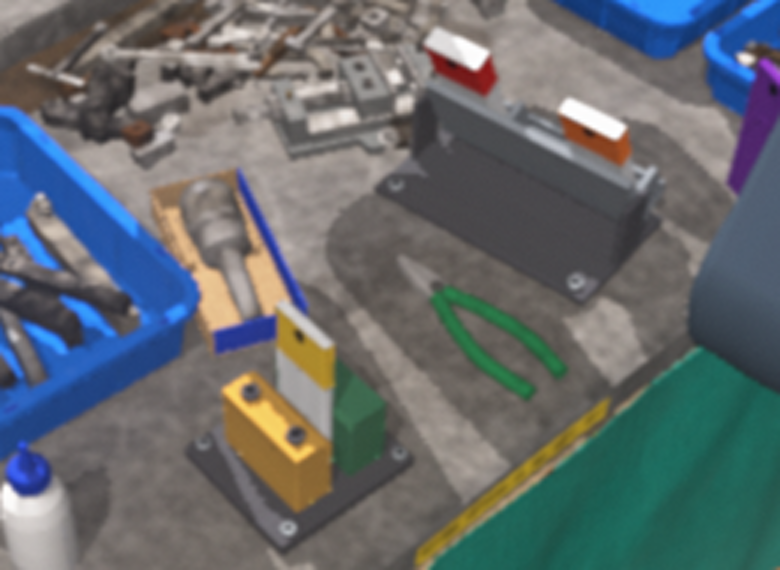

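```bash
cat > fit.py <<'E'
from h import *
def rect(w,m,z=None):
    p=w[m];p=p[~np.isnan(p[:,0])]
    r=cv2.minAreaRect((p[:,:2]*1000).astype(np.float32))
    return len(p),np.round(r[0],1),np.round(r[1],1),round(r[2],2),np.round(np.nanmedian(p[:,2])*1000,1)
if __name__=="__main__":
  for n in ("top0.npz","scene0.npz"):
    im=load(n);w=cloud(im);hsv=cv2.cvtColor(im["color"],cv2.COLOR_BGR2HSV);H,S,V=[hsv[...,i].astype(int) for i in range(3)]
    x,y,z=w[...,0],w[...,1],w[...,2]
    fx=(x>.36)&(x<.56)&(y>.08)&(y<.28)
    top=fx&(z>.062)&(z<.078)
    print(n)
    print(" green",rect(w,top&(H>50)&(H<85)&(S>80)))
    print(" brass",rect(w,top&(H>12)&(H<35)&(S>80)))
    print(" base",rect(w,fx&(z>.006)&(z<.08)))
    print(" plate",rect(w,fx&(z>.085)), " top", rect(w,fx&(z>.135)))
    rk=(x>.36)&(x<.70)&(y>-.24)&(y<-.0)
    print(" rack",rect(w,rk&(z>.010)&(z<.12)))
    for nm,mm in (("red",(H<8)|(H>170)),("orange",(H>8)&(H<22))):
        print(" ",nm,rect(w,rk&(z>.09)&mm&(S>130)))
    print("  platesnear",rect(w,rk&(z>.11)&(x<.53)),"far",rect(w,rk&(z>.11)&(x>.53)))
E
python3 fit.py
```

```text
top0.npz
 green (299, array([466. , 144.5]), array([30.8, 78.4]), 86.43, np.float64(69.9))
 brass (286, array([468.6, 192.2]), array([30. , 79.8]), 88.21, np.float64(70.2))
 base (1473, array([464.5, 182.6]), array([190.3, 196. ]), 88.27, np.float64(23.7))
 plate (91, array([468.2, 166.5]), array([ 9.2, 49.2]), 87.66, np.float64(140.6))  top (65, array([468.3, 166.5]), array([ 9.2, 48.7]), 87.66, np.float64(141.8))
 rack (2356, array([553.7, -98.2]), array([299.3, 205.3]), 5.31, np.float64(34.8))
  red (39, array([ 600.6, -119. ]), array([49.4, 16.2]), 3.49, np.float64(129.2))
  orange (39, array([ 477.9, -136. ]), array([48.6, 10.7]), 5.29, np.float64(126.5))
  platesnear (157, array([ 478.3, -130.9]), array([50.6, 28.5]), 9.43, np.float64(141.4)) far (194, array([ 601.7, -115. ]), array([51.4, 33.9]), 10.85, np.float64(142.0))
scene0.npz
 green (213, array([449.1, 148.6]), array([45.5, 33.2]), 0.96, np.float64(68.6))
 brass (468, array([468. , 172.2]), array([77.8, 81.7]), 86.46, np.float64(68.4))
 base (2690, array([487.1, 163.8]), array([143.2, 149.8]), 87.75, np.float64(35.9))
 plate (421, array([469.7, 169.7]), array([10.9, 53.6]), 86.46, np.float64(120.6))  top (116, array([469.6, 169.7]), array([10.9, 51.7]), 86.46, np.float64(139.9))
 rack (2636, array([557., -92.]), array([294.8, 201.1]), 9.18, np.float64(47.2))
  red (132, array([ 550.3, -119.6]), array([144.9,  28.1]), 9.77, np.float64(119.7))
  orange (134, array([ 475.8, -123.1]), array([51.1, 25.2]), 23.41, np.float64(118.4))
  platesnear (254, array([ 476.2, -120.6]), array([53.6, 25.1]), 23.23, np.float64(136.2)) far (281, array([ 601.3, -108.4]), array([52.1, 28.8]), 14.52, np.float64(137.6))
```

```bash
cat > icp.py <<'E'
from h import *
from scipy.optimize import least_squares
def sdf(p,lo,hi):
    c=(lo+hi)/2;h=(hi-lo)/2;q=np.abs(p-c)-h
    return np.linalg.norm(np.maximum(q,0),axis=1)+np.minimum(q.max(1),0)
A=lambda *a:np.array(a,float)
def fix_res(P,pts):
    x,y,yaw,gap,jt,dz=P;Rm,t=frame(x,y,yaw)
    q=(pts-[0,0,dz]-t)@Rm
    d=[sdf(q,A(-.06,-.055,0),A(.06,.055,.012)),sdf(q,A(.01,-.04,.012),A(.01+jt,.04,.07)),sdf(q,A(.01-gap-.03,-.04,.012),A(.01-gap,.04,.07))]
    d=np.array(d);i=np.abs(d).argmin(0);return d[i,np.arange(d.shape[1])]
def lean(q,off):
    a=np.radians(25);u=A(np.cos(a),0,np.sin(a));z=A(-np.sin(a),0,np.cos(a));r=q-A(.03,off,.022)
    return np.stack([r@u,r[:,1],r@z],-1)
def rack_res(P,pts,tn=.018,tf=.013):
    x,y,yaw,dz,yn,yf=P;Rm,t=frame(x,y,yaw);q=(pts-[0,0,dz]-t)@Rm
    d=[sdf(q,A(-.06,-.102,0),A(.06,.102,.008))]
    l=lean(q,-.062);d.append(sdf(l,A(0,-.025+yn,0),A(tn,.025+yn,.13)))
    l=lean(q,.062);d.append(sdf(l,A(0,-.025+yf,0),A(tf,.025+yf,.13)))
    l=lean(q,0);d.append(sdf(l,A(-.006,-.095,0),A(0,.095,.072)))
    d=np.array(d);i=np.abs(d).argmin(0);return d[i,np.arange(d.shape[1])]
if __name__=="__main__":
  for n in ("top0.npz","scene0.npz"):
    w=cloud(load(n)).reshape(-1,3);w=w[~np.isnan(w[:,0])];x,y,z=w.T
    p=w[(x>.36)&(x<.56)&(y>.08)&(y<.26)&(z>.006)&(z<.073)]
    r=least_squares(fix_res,[.467,.166,np.radians(-92.5),.0175,.033,0],args=(p,),loss="soft_l1",f_scale=.0015)
    print(n,"fix",np.round(r.x*1000,1)[[0,1,3,4,5]],np.degrees(r.x[2]).round(2),len(p),np.median(np.abs(r.fun)))
    p=w[(x>.40)&(x<.69)&(y>-.24)&(y<-.0)&(z>.006)&(z<.15)]
    r=least_squares(rack_res,[.54,-.09,np.radians(-82.5),0,0,0],args=(p,.013,.018),loss="soft_l1",f_scale=.0015)
    print(n,"rack",np.round(r.x*1000,1)[[0,1,3,4,5]],np.degrees(r.x[2]).round(2),len(p),np.median(np.abs(r.fun)))
E
python3 icp.py
```

```text
top0.npz fix [4.686e+02 1.718e+02 1.580e+01 3.310e+01 3.000e-01] -91.84 1359 0.0013350944526022146
top0.npz rack [ 565.8 -132.3    8.1  -27.3  -24.5] -86.78 3523 0.003871102498393531
scene0.npz fix [469.4 173.6  15.5  40.1  -1. ] -92.25 2601 0.0008894335222419669
scene0.npz rack [ 567.3 -108.8    0.7  -38.2  -30.3] -81.87 4451 0.004944900244443421
```

```bash
cat > ov.py <<'E'
from icp import *
def box(lo,hi):
    return np.array([[a,b,c] for a in(lo[0],hi[0]) for b in (lo[1],hi[1]) for c in (lo[2],hi[2])])
E_=[(i,j) for i in range(8) for j in range(i+1,8) if bin(i^j).count("1")==1]
def leanbox(lo,hi,off):
    b=box(lo,hi);a=np.radians(25);u=A(np.cos(a),0,np.sin(a));z=A(-np.sin(a),0,np.cos(a))
    return A(.03,off,.022)+b[:,:1]*u+b[:,1:2]*A(0,1,0)+b[:,2:]*z
def draw(img,im,k,off,pts,col):
    uv=((proj(im,pts)-off)*k)
    for i,j in E_: cv2.line(img,tuple(np.int32(uv[i])),tuple(np.int32(uv[j])),col,1,cv2.LINE_AA)
E
cat > a.py <<'E'
from ov import *
F=None
for n,o in (("top0.npz",(220,190,240,120,3.33)),("scene0.npz",(210,140,260,190,3))):
    im=load(n);w=cloud(im).reshape(-1,3);w=w[~np.isnan(w[:,0])];x,y,z=w.T
    p=w[(x>.42)&(x<.65)&(y>-.23)&(y<-.06)&(z>.006)&(z<.15)]
    r=least_squares(rack_res,[.535,-.135,np.radians(-82.5),0,0,0],args=(p,.013,.018),loss="soft_l1",f_scale=.0015)
    print(n,"rack",np.round(r.x*1000,1)[[0,1,3,4,5]],np.degrees(r.x[2]).round(2),len(p),np.median(np.abs(r.fun)))
    p=w[(x>.36)&(x<.56)&(y>.08)&(y<.26)&(z>.006)&(z<.073)]
    f=least_squares(fix_res,[.467,.166,np.radians(-92.5),.0175,.033,0],args=(p,),loss="soft_l1",f_scale=.0015)
    u,v,ww,h,k=o
    g=cv2.resize(im["color"][v:v+h,u:u+ww],None,fx=k,fy=k,interpolation=cv2.INTER_CUBIC)
    Rm,t=frame(*r.x[:3]);T=lambda b:b@Rm.T+t
    draw(g,im,k,(u,v),T(box((-.06,-.102,0),(.06,.102,.008))),(0,255,255))
    draw(g,im,k,(u,v),T(leanbox((0,-.025+r.x[4],0),(.013,.025+r.x[4],.13),-.062)),(255,0,255))
    draw(g,im,k,(u,v),T(leanbox((0,-.025+r.x[5],0),(.018,.025+r.x[5],.13),.062)),(255,0,255))
    Rm,t=frame(*f.x[:3]);gap,jt=f.x[3:5]
    for b in (box((-.06,-.055,0),(.06,.055,.012)),box((.01,-.04,.012),(.01+jt,.04,.07)),box((.01-gap-.03,-.04,.012),(.01-gap,.04,.07))):
        draw(g,im,k,(u,v),b@Rm.T+t,(255,255,0))
    cv2.imwrite("pics/ov_%s.png"%n[:3],g)
E
python3 a.py
```

```text
top0.npz rack [ 538.1 -137.6    0.     5.9    2.4] -81.92 2836 0.002751853059549977
scene0.npz rack [ 557.5 -119.     0.   -26.9  -26.5] -77.98 3691 0.0017652110391912354
```

View pics/ov_top.png

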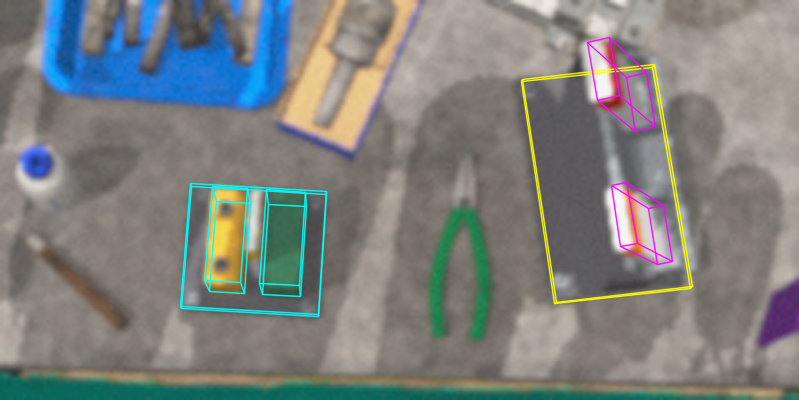

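View pics/ov_sce.png

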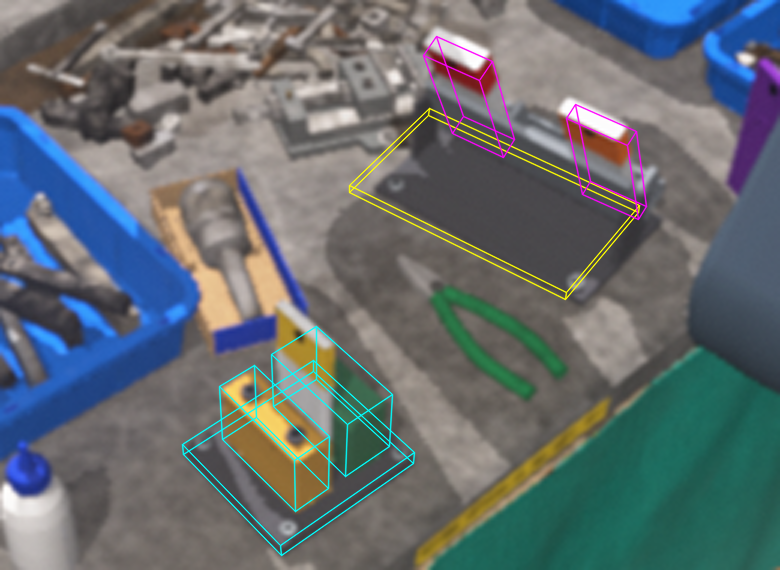

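Run:
```python
from h import *
t=load("top0.npz");s=load("scene0.npz")
def crop(im,u,v,w,h,k,f): 
    c=im["color"][v:v+h,u:u+w]; cv2.imwrite(f,cv2.resize(c,None,fx=k,fy=k,interpolation=cv2.INTER_CUBIC))
crop(t,365,195,75,90,6.6,"pics/tr.png")
crop(s,325,140,110,110,5.4,"pics/sr.png")
```

```text
(no output)
```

View pics/tr.png

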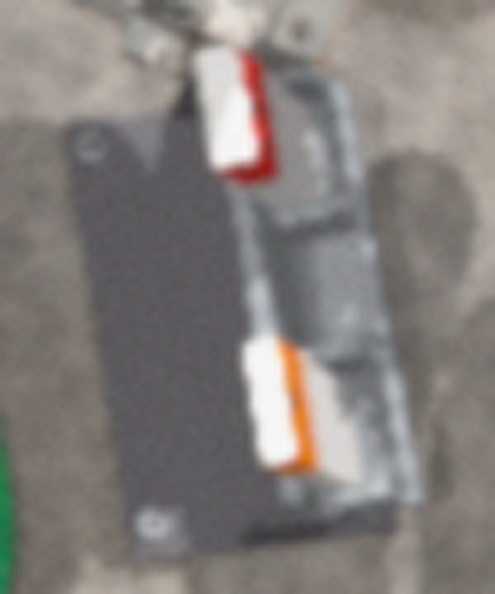

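View pics/sr.png

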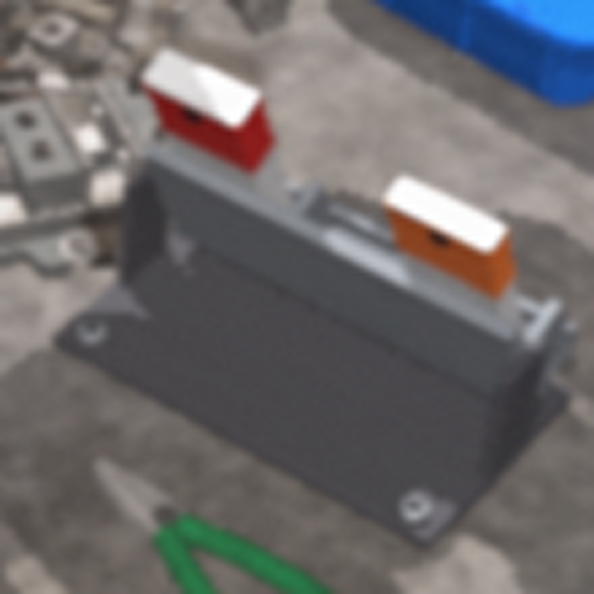

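```bash
cat > rf.py <<'E'
from ov import *
t=load("top0.npz");s=load("scene0.npz")
ct=lambda *p:np.array(p)/6.6+[365-.5+.5/6.6,195-.5+.5/6.6]
cs=lambda *p:np.array(p)/5.4+[325-.4,140-.4]
# order rear-far, rear-near, front-far, front-near for thick then med; base LF LN RN
Tt=ct((197,55),(212,170),(242,52),(258,162),(245,342),(268,465),(282,340),(300,468),(70,125),(132,562),(397,530))
Ts=cs((146,78),(240,127),(170,52),(265,88),(385,205),(498,248),(405,178),(508,212),(58,342),(428,548),(568,405))
def model(P):
    x,y,yaw,yf,yn,bz=P[:6];Rm,tt=frame(x,y,yaw)
    L=[]
    for T,off,dy in ((.018,.062,yf),(.013,-.062,yn)):
        a=np.radians(25);u=A(np.cos(a),0,np.sin(a));z=A(-np.sin(a),0,np.cos(a))
        for th in (0,T):
            for yy in (.025,-.025): L.append(A(.03,off+dy+yy,.022)+th*u+.13*z)
    L+=[A(-.06,.102,bz),A(-.06,-.102,bz),A(.06,-.102,bz)]
    return np.array(L)@Rm.T+tt
def res(P):
    M=model(P)
    sh=P[6:9];sh2=P[9:12]
    return np.r_[(proj(t,M+sh)-Tt).ravel(),(proj(s,M+sh2)-Ts).ravel(),P[6:12]/.002*1.0]
r=least_squares(res,np.r_[.538,-.137,np.radians(-82),0,0,.008,np.zeros(6)],loss="soft_l1")
print(np.round(r.x*1000,1),np.degrees(r.x[2]));print(np.round(r.fun,1)[:44].reshape(2,11,2).tolist())
E
python3 rf.py
```

```text
[ 5.4280e+02 -1.3150e+02 -1.4242e+03 -3.0000e+00 -2.0000e+00 -4.0000e-01
 -4.0000e-01 -3.0000e-01 -2.0000e-01  4.0000e-01  3.0000e-01 -5.0000e-01] -81.60274331712021
[[[0.1, 0.1], [0.7, 0.3], [-0.3, -1.0], [0.3, 0.0], [0.1, 0.5], [-0.3, 0.3], [-0.7, -0.1], [-0.3, -1.0], [-0.7, -0.2], [0.2, 0.1], [0.6, 0.1]], [[-0.0, 0.0], [0.3, -0.2], [-0.1, -1.2], [0.1, 0.8], [0.5, -1.2], [-1.0, 0.5], [0.1, -0.8], [0.4, 2.5], [-1.1, 0.2], [-0.2, 0.8], [0.8, -0.8]]]
```

```bash
cat > st.py <<'E'
from h import *
from rig import *
def st():
    s=get_state();M=R.from_quat(s["orientation"]).as_matrix()
    print("t %.2f tcp %s toolx %s yawY %.2f F %s T %s w %.1f q %s"%(s["clock"],np.round(s["tcp_pos"]*1000,1),np.round(M[:,0],3),np.degrees(np.arctan2(M[1,1],M[0,1])),np.round(s["force"],1),np.round(s["torque"],2),s["width"]*1000,np.round(s["qpos"],2)))
    return s
if __name__=="__main__": st()
E
python3 st.py
```

```text
t 0.10 tcp [ 170.2 -600.7  221.7] toolx [-0.     0.002 -1.   ] yawY -74.20 F [-0.4 -0.  -0.5] T [0.01 0.01 0.08] w 87.0 q [-1.47  0.53  1.43  0.    1.18 -0.18]
```

Emit:
carry_out(
  deltas=[
    {"jaw":1,"dx":25,"dy":30,"dz":4,"roll":-0.03},
    {"jaw":1,"dx":25,"dy":30,"dz":4,"roll":-0.03},
    {"jaw":1,"dx":25,"dy":30,"dz":4,"roll":-0.03},
    {"jaw":1,"dx":25,"dy":30,"dz":4,"roll":-0.03},
    {"jaw":1,"dx":25,"dy":30,"dz":4,"roll":-0.03},
    {"jaw":1,"dx":25,"dy":30,"dz":4,"roll":-0.03},
    {"jaw":1,"dx":25,"dy":30,"dz":4,"roll":-0.03},
    {"jaw":1,"dx":25,"dy":30,"dz":4,"roll":-0.03},
    {"jaw":1,"dx":25,"dy":30,"dz":4,"roll":-0.03},
    {"jaw":1,"dx":25,"dy":30,"dz":4,"roll":-0.03},
  ],
  newtons=15,
)

```text
clock: 1.1
tcp_pos: [0.4222, -0.2909, 0.2577]
orientation: [-0.706, 0.014, 0.708, 0.02]
force: [1.5, 0.1, -0.0]
width: 0.0871
```

```bash
python3 st.py
```

```text
t 1.10 tcp [ 422.2 -290.9  257.7] toolx [-0.003  0.008 -1.   ] yawY -92.74 F [ 1.5  0.1 -0. ] T [-0.01 -0.06  0.01] w 87.1 q [-0.82  0.34  1.66  0.    1.15  0.79]
```

Emit:
carry_out(
  deltas=[
    {"dx":4,"dy":35},
    {"dx":4,"dy":35},
    {"dx":4,"dy":35},
    {"dx":4,"dy":35},
    {"dx":4,"dy":35},
    {"dx":4,"dy":35},
    {"dx":4,"dy":35},
    {"dx":4,"dy":35},
    {"dx":4,"dy":35},
    {"dx":4,"dy":35},
    {"dx":3,"dy":35},
    {"dx":2,"dy":35},
    {"dx":0,"dy":35},
    {"dx":0,"dy":0},
  ],
)

```text
invalid input
```

Run:
```python
from st import *
st()
im=get_image("scene");cv2.imwrite("pics/s1.png",im["color"])
```

```text
t 1.10 tcp [ 422.2 -290.9  257.7] toolx [-0.003  0.008 -1.   ] yawY -92.74 F [ 1.5  0.1 -0. ] T [-0.01 -0.06  0.01] w 87.1 q [-0.82  0.34  1.66  0.    1.15  0.79]
```

View pics/s1.png

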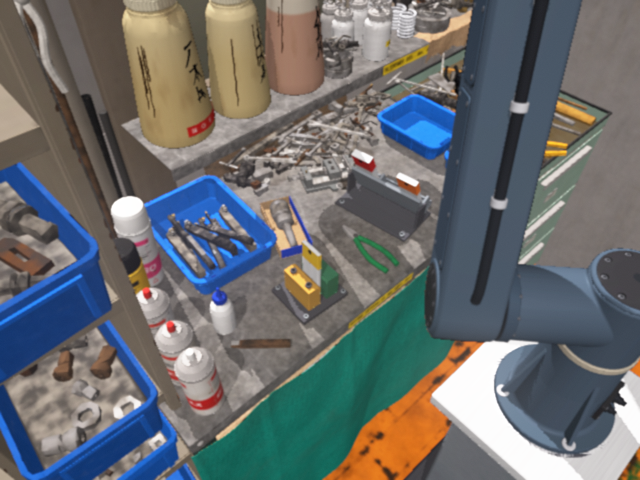

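Emit:
carry_out(
  deltas=[
    {"jaw":1,"dx":4,"dy":35,"dz":0,"roll":0},
    {"jaw":1,"dx":4,"dy":35,"dz":0,"roll":0},
    {"jaw":1,"dx":4,"dy":35,"dz":0,"roll":0},
    {"jaw":1,"dx":4,"dy":35,"dz":0,"roll":0},
    {"jaw":1,"dx":4,"dy":35,"dz":0,"roll":0},
    {"jaw":1,"dx":4,"dy":35,"dz":0,"roll":0},
    {"jaw":1,"dx":4,"dy":35,"dz":0,"roll":0},
    {"jaw":1,"dx":4,"dy":35,"dz":0,"roll":0},
    {"jaw":1,"dx":4,"dy":35,"dz":0,"roll":0},
    {"jaw":1,"dx":4,"dy":35,"dz":0,"roll":0},
    {"jaw":1,"dx":3,"dy":35,"dz":0,"roll":0},
    {"jaw":1,"dx":2,"dy":35,"dz":0,"roll":0},
    {"jaw":1,"dx":0,"dy":35,"dz":0,"roll":0.012},
    {"jaw":1,"dx":0,"dy":0,"dz":0,"roll":0},
  ],
)

```text
clock: 2.55
tcp_pos: [0.4692, 0.1868, 0.2552]
orientation: [-0.706, 0.006, 0.708, 0.014]
force: [0.3, -0.9, 0.7]
width: 0.087
```

Run:
```python
from st import *
st()
im=get_image("scene");cv2.imwrite("pics/s2.png",im["color"])
```

```text
t 2.55 tcp [469.2 186.8 255.2] toolx [-0.003  0.012 -1.   ] yawY -91.60 F [ 0.3 -0.9  0.7] T [-0.01  0.01  0.01] w 87.0 q [0.15 0.32 1.69 0.01 1.13 1.74]
```

View pics/s2.png

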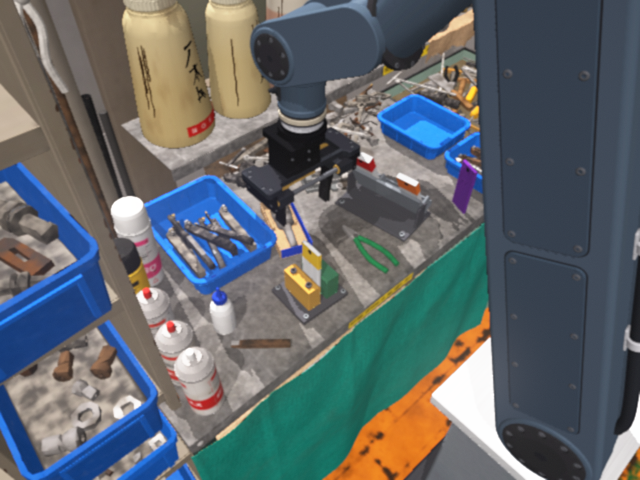

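Emit:
carry_out(
  deltas=[
    {"jaw":1,"dx":-1,"dy":-10,"dz":0,"roll":0},
    {"jaw":1,"dx":0,"dy":-8,"dz":-5,"roll":0},
    {"jaw":1,"dx":0,"dy":0,"dz":-15,"roll":0},
    {"jaw":1,"dx":0,"dy":0,"dz":-20,"roll":0},
    {"jaw":1,"dx":0,"dy":0,"dz":-20,"roll":0},
    {"jaw":1,"dx":0,"dy":0,"dz":-20,"roll":0},
    {"jaw":1,"dx":0,"dy":0,"dz":-20,"roll":0},
    {"jaw":1,"dx":0,"dy":0,"dz":-15,"roll":0},
    {"jaw":1,"dx":0,"dy":0,"dz":-10,"roll":0},
    {"jaw":1,"dx":0,"dy":0,"dz":0,"roll":0},
  ],
)

```text
clock: 3.6
tcp_pos: [0.4679, 0.1472, 0.1244]
orientation: [-0.705, 0.016, 0.709, 0.02]
force: [0.3, -0.4, -0.1]
width: 0.0867
```

Run:
```python
from st import *
st()
im=get_image("scene");c=im["color"][190:330,200:390];cv2.imwrite("pics/s3.png",cv2.resize(c,None,fx=4,fy=4,interpolation=cv2.INTER_CUBIC))
```

```text
t 3.60 tcp [467.9 147.2 124.4] toolx [-0.005  0.006 -1.   ] yawY -92.86 F [ 0.3 -0.4 -0.1] T [ 0.03  0.04 -0.01] w 86.7 q [0.07 0.51 1.86 0.01 0.78 1.69]
```

View pics/s3.png

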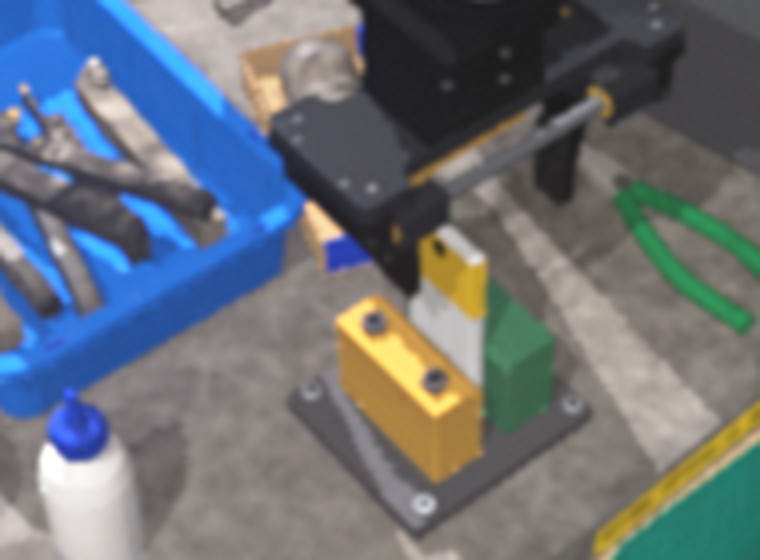

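Emit:
carry_out(
  deltas=[
    {"jaw":1,"dx":0,"dy":10,"dz":-5,"roll":0},
  ],
)

```text
clock: 3.75
tcp_pos: [0.4695, 0.1565, 0.1207]
orientation: [-0.706, 0.016, 0.707, 0.02]
force: [-0.3, -0.1, -0.0]
width: 0.087
```

Emit:
carry_out(
  deltas=[
    {"jaw":1,"dx":0,"dy":0,"dz":0,"roll":0},
  ],
)

```text
clock: 3.85
tcp_pos: [0.4696, 0.1571, 0.1208]
orientation: [-0.706, 0.016, 0.707, 0.02]
force: [-0.3, -0.6, 0.1]
width: 0.0868
```

Emit:
carry_out(
  deltas=[
    {"jaw":1,"dx":0,"dy":0,"dz":0,"roll":0},
  ],
)

```text
clock: 3.95
tcp_pos: [0.47, 0.1575, 0.1213]
orientation: [0.707, -0.016, -0.707, -0.02]
force: [-0.0, 0.6, -0.5]
width: 0.0871
```

Emit:
carry_out(
  deltas=[
    {"jaw":1,"dx":0,"dy":0,"dz":0,"roll":0},
  ],
)

```text
clock: 4.05
tcp_pos: [0.4703, 0.1579, 0.1218]
orientation: [0.707, -0.016, -0.706, -0.02]
force: [-0.2, -0.0, 0.6]
width: 0.0871
```

Emit:
carry_out(
  deltas=[
    {"jaw":1,"dx":-1,"dy":5,"dz":-10,"roll":0.01},
    {"jaw":1,"dx":-1,"dy":4,"dz":-9,"roll":0},
  ],
)

```text
clock: 4.25
tcp_pos: [0.4697, 0.1675, 0.1034]
orientation: [0.709, -0.012, -0.705, -0.016]
force: [-0.1, 0.8, 0.1]
width: 0.087
```

```bash
python3 st.py
```

```text
t 4.25 tcp [469.7 167.5 103.4] toolx [ 0.006  0.007 -1.   ] yawY -92.27 F [-0.1  0.8  0.1] T [0.04 0.03 0.02] w 87.0 q [0.11 0.55 1.86 0.01 0.73 1.72]
```

Emit:
carry_out(
  deltas=[
    {"jaw":0,"dx":0,"dy":0,"dz":0,"roll":0},
    {"jaw":0,"dx":0,"dy":0,"dz":0,"roll":0},
    {"jaw":0,"dx":0,"dy":0,"dz":0,"roll":0},
    {"jaw":0,"dx":0,"dy":0,"dz":0,"roll":0},
    {"jaw":0,"dx":0,"dy":0,"dz":0,"roll":0},
    {"jaw":0,"dx":0,"dy":0,"dz":0,"roll":0},
  ],
  newtons=15,
)

```text
clock: 4.85
tcp_pos: [0.4682, 0.1682, 0.1015]
orientation: [0.708, -0.011, -0.706, -0.016]
force: [0.6, 0.1, -0.8]
width: 0.047
```

```bash
python3 st.py
```

```text
t 4.85 tcp [468.2 168.2 101.5] toolx [ 0.002  0.006 -1.   ] yawY -92.19 F [ 0.6  0.1 -0.8] T [-0.    0.05  0.04] w 47.0 q [0.12 0.55 1.86 0.01 0.73 1.72]
```

Emit:
carry_out(
  deltas=[
    {"jaw":0,"dx":0,"dy":0,"dz":0,"roll":0},
    {"jaw":0,"dx":0,"dy":0,"dz":0,"roll":0},
    {"jaw":0,"dx":0,"dy":0,"dz":0,"roll":0},
    {"jaw":0,"dx":0,"dy":0,"dz":0,"roll":0},
    {"jaw":0,"dx":0,"dy":0,"dz":0,"roll":0},
    {"jaw":0,"dx":0,"dy":0,"dz":0,"roll":0},
    {"jaw":0,"dx":0,"dy":0,"dz":0,"roll":0},
  ],
)

```text
clock: 5.55
tcp_pos: [0.4686, 0.168, 0.1019]
orientation: [0.708, -0.011, -0.706, -0.016]
force: [-0.1, -0.3, -0.6]
width: 0.0084
```

```bash
python3 st.py
```

```text
t 5.55 tcp [468.6 168.  101.9] toolx [ 0.003  0.006 -1.   ] yawY -92.20 F [-0.1 -0.3 -0.6] T [0.01 0.04 0.02] w 8.4 q [0.12 0.55 1.86 0.01 0.73 1.72]
```

Emit:
carry_out(
  deltas=[
    {"jaw":0,"dx":0,"dy":0,"dz":3,"roll":0},
    {"jaw":0,"dx":0,"dy":0,"dz":0,"roll":0},
  ],
  newtons=30,
)

```text
clock: 5.75
tcp_pos: [0.4682, 0.168, 0.1048]
orientation: [0.708, -0.011, -0.706, -0.016]
force: [-0.7, 1.2, -0.8]
width: 0.0078
```

Emit:
carry_out(
  deltas=[
    {"jaw":0,"dx":0,"dy":-2,"dz":0,"roll":0},
  ],
)

```text
clock: 5.85
tcp_pos: [0.4681, 0.166, 0.1049]
orientation: [0.708, -0.011, -0.706, -0.016]
force: [-0.5, -0.1, -0.9]
width: 0.0075
```

Emit:
carry_out(
  deltas=[
    {"jaw":0,"dx":0,"dy":-2,"dz":0,"roll":0},
  ],
)

```text
clock: 5.95
tcp_pos: [0.4681, 0.1646, 0.1049]
orientation: [0.708, -0.011, -0.706, -0.017]
force: [0.1, 6.8, -1.3]
width: 0.0083
```

Emit:
carry_out(
  deltas=[
    {"jaw":0,"dx":0,"dy":-2,"dz":0,"roll":0},
  ],
)

```text
clock: 6.05
tcp_pos: [0.4681, 0.1642, 0.1049]
orientation: [0.708, -0.011, -0.706, -0.019]
force: [-0.4, 10.4, -1.4]
width: 0.0076
```

Emit:
carry_out(
  deltas=[
    {"jaw":0,"dx":0,"dy":4,"dz":0,"roll":0},
    {"jaw":0,"dx":0,"dy":3,"dz":0,"roll":0},
  ],
)

```text
clock: 6.25
tcp_pos: [0.468, 0.1712, 0.1048]
orientation: [0.708, -0.011, -0.706, -0.019]
force: [-0.3, -1.0, -0.8]
width: 0.0078
```

Emit:
carry_out(
  deltas=[
    {"jaw":0,"dx":0,"dy":1,"dz":0,"roll":0},
  ],
)

```text
clock: 6.35
tcp_pos: [0.4679, 0.1722, 0.1048]
orientation: [0.708, -0.011, -0.706, -0.019]
force: [-0.6, 0.1, -1.2]
width: 0.0078
```

Emit:
carry_out(
  deltas=[
    {"jaw":0,"dx":0,"dy":1,"dz":0,"roll":0},
  ],
)

```text
clock: 6.45
tcp_pos: [0.4679, 0.1731, 0.1047]
orientation: [0.708, -0.011, -0.706, -0.019]
force: [0.3, -1.3, -0.4]
width: 0.0078
```

Emit:
carry_out(
  deltas=[
    {"jaw":0,"dx":0,"dy":1.5,"dz":0,"roll":0},
  ],
)

```text
clock: 6.55
tcp_pos: [0.4679, 0.1737, 0.1047]
orientation: [0.708, -0.011, -0.706, -0.017]
force: [-0.5, -5.7, 0.6]
width: 0.0079
```

Emit:
carry_out(
  deltas=[
    {"jaw":0,"dx":0,"dy":1.5,"dz":0,"roll":0},
  ],
)

```text
clock: 6.65
tcp_pos: [0.4679, 0.1739, 0.1048]
orientation: [0.708, -0.012, -0.706, -0.016]
force: [-0.6, -6.1, -1.0]
width: 0.0079
```

Emit:
carry_out(
  deltas=[
    {"jaw":0,"dx":0,"dy":-4,"dz":2,"roll":0},
    {"jaw":0,"dx":0,"dy":0,"dz":10,"roll":0},
    {"jaw":0,"dx":0,"dy":0,"dz":15,"roll":0},
    {"jaw":0,"dx":0,"dy":0,"dz":15,"roll":0},
    {"jaw":0,"dx":0,"dy":0,"dz":15,"roll":0},
    {"jaw":0,"dx":0,"dy":0,"dz":20,"roll":0},
    {"jaw":0,"dx":0,"dy":0,"dz":25,"roll":0},
    {"jaw":0,"dx":0,"dy":0,"dz":25,"roll":0},
    {"jaw":0,"dx":0,"dy":0,"dz":15,"roll":0},
    {"jaw":0,"dx":0,"dy":0,"dz":5,"roll":0},
  ],
)

```text
clock: 7.65
tcp_pos: [0.4657, 0.1726, 0.2619]
orientation: [0.708, -0.01, -0.706, -0.021]
force: [0.6, 0.6, -1.6]
width: 0.0075
```

```bash
python3 st.py
```

```text
t 7.65 tcp [465.7 172.6 261.9] toolx [ 0.002  0.015 -1.   ] yawY -92.52 F [ 0.6  0.6 -1.6] T [ 0.01 -0.01  0.02] w 7.5 q [0.12 0.3  1.7  0.02 1.13 1.73]
```

Emit:
carry_out(
  deltas=[
    {"jaw":0,"dx":5,"dy":-15,"dz":0,"roll":0.017},
    {"jaw":0,"dx":7,"dy":-30,"dz":0,"roll":0.017},
    {"jaw":0,"dx":7,"dy":-30,"dz":0,"roll":0.017},
    {"jaw":0,"dx":7,"dy":-30,"dz":0,"roll":0.017},
    {"jaw":0,"dx":7,"dy":-30,"dz":0,"roll":0.017},
    {"jaw":0,"dx":7,"dy":-30,"dz":0,"roll":0.017},
    {"jaw":0,"dx":7,"dy":-30,"dz":0,"roll":0.017},
    {"jaw":0,"dx":7,"dy":-30,"dz":0,"roll":0.017},
    {"jaw":0,"dx":7,"dy":-30,"dz":0,"roll":0.017},
    {"jaw":0,"dx":7,"dy":-30,"dz":0,"roll":0.017},
    {"jaw":0,"dx":5,"dy":-20,"dz":0,"roll":0.01},
    {"jaw":0,"dx":3,"dy":-10,"dz":0,"roll":0.0},
    {"jaw":0,"dx":0,"dy":0,"dz":0,"roll":0.0},
    {"jaw":0,"dx":0,"dy":0,"dz":0,"roll":0.0},
  ],
)

```text
clock: 9.05
tcp_pos: [0.5379, -0.1489, 0.2601]
orientation: [-0.704, -0.061, 0.706, -0.04]
force: [-0.2, 0.5, -1.0]
width: 0.0077
```

```bash
python3 st.py
```

```text
t 9.05 tcp [ 537.9 -148.9  260.1] toolx [-0.006  0.029 -1.   ] yawY -81.76 F [-0.2  0.5 -1. ] T [ 0.02  0.06 -0.  ] w 7.7 q [-0.48  0.4   1.55  0.02  1.21  0.93]
```

Emit:
carry_out(
  deltas=[
    {"jaw":0,"dx":5,"dy":-10,"dz":0,"roll":0},
    {"jaw":0,"dx":5,"dy":-12,"dz":-5,"roll":0},
    {"jaw":0,"dx":0,"dy":-2,"dz":-15,"roll":0},
    {"jaw":0,"dx":0,"dy":0,"dz":-15,"roll":0},
    {"jaw":0,"dx":0,"dy":0,"dz":-15,"roll":0},
    {"jaw":0,"dx":0,"dy":0,"dz":-10,"roll":0},
    {"jaw":0,"dx":0,"dy":0,"dz":0,"roll":0},
  ],
)

```text
clock: 9.75
tcp_pos: [0.5505, -0.1729, 0.1977]
orientation: [-0.705, -0.063, 0.706, -0.043]
force: [-0.1, 0.5, -0.3]
width: 0.0077
```

Run:
```python
from st import *
st()
im=get_image("scene");c=im["color"][120:260,290:480];cv2.imwrite("pics/s4.png",cv2.resize(c,None,fx=4,fy=4,interpolation=cv2.INTER_CUBIC))
```

```text
t 9.75 tcp [ 550.5 -172.9  197.7] toolx [-0.003  0.028 -1.   ] yawY -81.44 F [-0.1  0.5 -0.3] T [0.   0.01 0.02] w 7.7 q [-0.51  0.5   1.57  0.03  1.09  0.9 ]
```

View pics/s4.png

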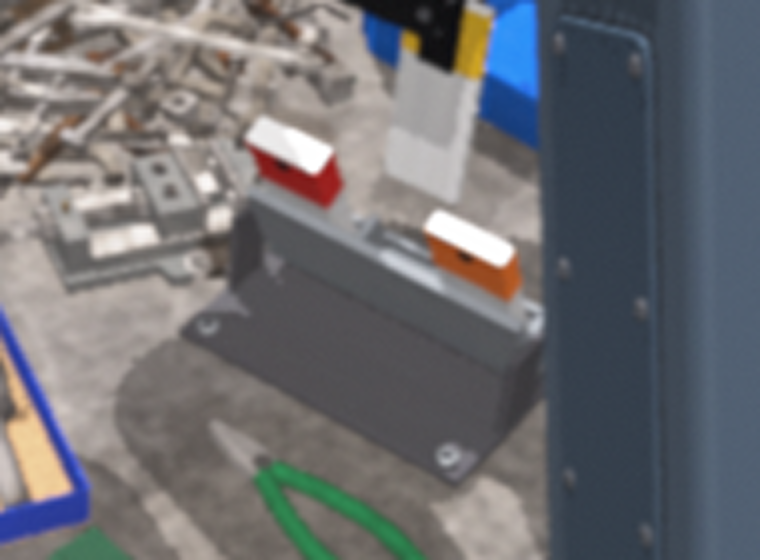

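Emit:
carry_out(
  deltas=[
    {"jaw":0,"dx":-1.5,"dy":0,"dz":-15,"roll":0},
    {"jaw":0,"dx":-1,"dy":0,"dz":-15,"roll":0},
    {"jaw":0,"dx":0,"dy":0,"dz":-15,"roll":0},
    {"jaw":0,"dx":0,"dy":0,"dz":-10,"roll":0},
    {"jaw":0,"dx":0,"dy":0,"dz":-8,"roll":0},
  ],
)

```text
clock: 10.3
tcp_pos: [0.5574, -0.1815, 0.143]
orientation: [0.712, 0.056, -0.698, 0.052]
force: [-0.2, -3.1, 2.9]
width: 0.0078
```

Run:
```python
from st import *
st()
im=get_image("top");c=im["color"][180:290,350:470];cv2.imwrite("pics/s5.png",cv2.resize(c,None,fx=5,fy=5,interpolation=cv2.INTER_CUBIC))
im=get_image("scene");c=im["color"][120:260,290:480];cv2.imwrite("pics/s6.png",cv2.resize(c,None,fx=4,fy=4,interpolation=cv2.INTER_CUBIC))
```

```text
t 10.30 tcp [ 557.4 -181.5  143. ] toolx [ 0.02   0.008 -1.   ] yawY -81.25 F [-0.2 -3.1  2.9] T [-0.78  0.01 -0.08] w 7.8 q [-0.51  0.57  1.62  0.02  0.94  0.89]
```

View pics/s6.png

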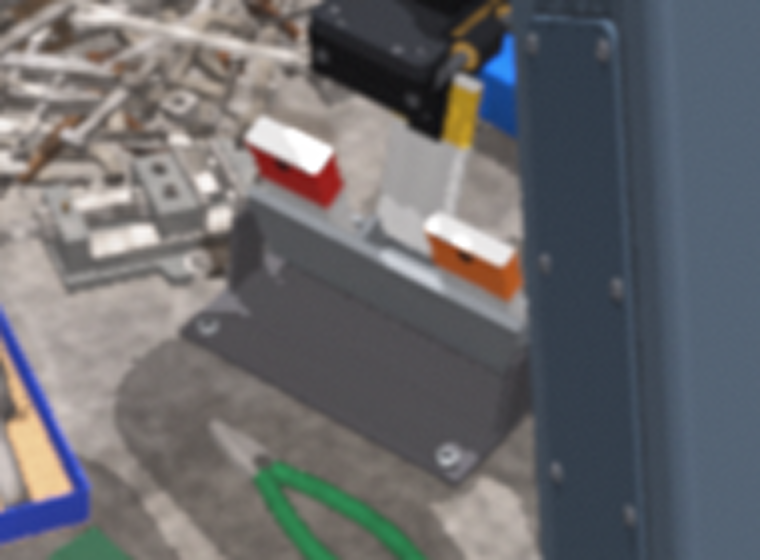

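View pics/s5.png

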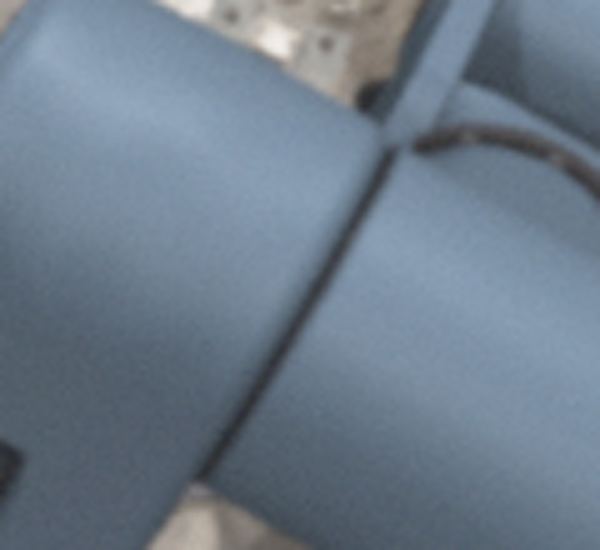

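Emit:
carry_out(
  deltas=[
    {"jaw":0,"dx":0,"dy":0,"dz":15,"roll":0},
  ],
)

```text
clock: 10.5
tcp_pos: [0.5565, -0.181, 0.156]
orientation: [0.711, 0.057, -0.699, 0.05]
force: [-0.8, -0.4, -1.5]
width: 0.0079
```

Emit:
carry_out(
  deltas=[
    {"jaw":0,"dx":0,"dy":0,"dz":5,"roll":0},
  ],
)

```text
clock: 10.6
tcp_pos: [0.5574, -0.1809, 0.1629]
orientation: [0.712, 0.057, -0.698, 0.05]
force: [-1.0, 0.1, -1.5]
width: 0.0081
```

Emit:
carry_out(
  deltas=[
    {"jaw":0,"dx":-6,"dy":5,"dz":0,"roll":0},
  ],
)

```text
clock: 10.7
tcp_pos: [0.5522, -0.176, 0.1641]
orientation: [0.713, 0.056, -0.697, 0.05]
force: [-0.3, -0.0, -1.1]
width: 0.0076
```

```bash
python3 st.py
```

```text
t 10.70 tcp [ 552.2 -176.   164.1] toolx [ 0.021  0.01  -1.   ] yawY -81.34 F [-0.3 -0.  -1.1] T [-0.03  0.06 -0.05] w 7.6 q [-0.51  0.53  1.62  0.02  0.98  0.9 ]
```

Emit:
carry_out(
  deltas=[
    {"jaw":0,"dx":-6.5,"dy":5,"dz":0,"roll":0},
  ],
)

```text
clock: 10.8
tcp_pos: [0.5449, -0.1699, 0.1643]
orientation: [0.712, 0.057, -0.698, 0.05]
force: [0.8, -0.4, -1.3]
width: 0.0075
```

Emit:
carry_out(
  deltas=[
    {"jaw":0,"dx":0,"dy":0,"dz":-10,"roll":0},
  ],
)

```text
clock: 10.9
tcp_pos: [0.544, -0.1685, 0.155]
orientation: [0.713, 0.057, -0.697, 0.05]
force: [0.9, -0.5, -1.8]
width: 0.0079
```

Run:
```python
from st import *
st()
im=get_image("scene");c=im["color"][120:260,290:480];cv2.imwrite("pics/s7.png",cv2.resize(c,None,fx=4,fy=4,interpolation=cv2.INTER_CUBIC))
```

```text
t 10.90 tcp [ 544.  -168.5  155. ] toolx [ 0.021  0.012 -1.   ] yawY -81.29 F [ 0.9 -0.5 -1.8] T [-0.    0.04  0.01] w 7.9 q [-0.51  0.54  1.65  0.02  0.94  0.9 ]
```

View pics/s7.png

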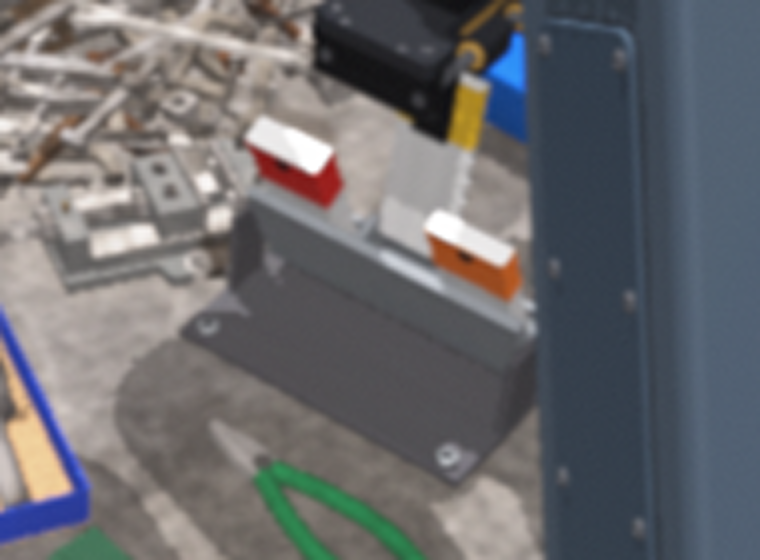

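Emit:
carry_out(
  deltas=[
    {"jaw":0,"dx":1.5,"dy":-2.5,"dz":-10,"roll":0},
  ],
)

```text
clock: 11.05
tcp_pos: [0.5445, -0.1703, 0.1424]
orientation: [0.712, 0.058, -0.698, 0.05]
force: [0.6, 0.1, -1.3]
width: 0.0075
```

Emit:
carry_out(
  deltas=[
    {"jaw":0,"dx":0.5,"dy":-1,"dz":-10,"roll":0},
  ],
)

```text
clock: 11.15
tcp_pos: [0.5448, -0.1713, 0.1311]
orientation: [0.711, 0.058, -0.699, 0.05]
force: [-0.5, 0.6, -1.5]
width: 0.0078
```

Emit:
carry_out(
  deltas=[
    {"jaw":0,"dx":0.5,"dy":-1,"dz":-6,"roll":0},
  ],
)

```text
clock: 11.25
tcp_pos: [0.5448, -0.1722, 0.1233]
orientation: [0.711, 0.058, -0.699, 0.049]
force: [0.2, -0.6, -1.0]
width: 0.008
```

```bash
python3 st.py
```

```text
t 11.25 tcp [ 544.8 -172.2  123.3] toolx [ 0.015  0.015 -1.   ] yawY -81.27 F [ 0.2 -0.6 -1. ] T [0.02 0.06 0.  ] w 8.0 q [-0.51  0.59  1.67  0.03  0.88  0.89]
```

Emit:
carry_out(
  deltas=[
    {"jaw":0,"dx":1.5,"dy":0,"dz":-3,"roll":0},
  ],
)

```text
clock: 11.35
tcp_pos: [0.5458, -0.1722, 0.1188]
orientation: [0.71, 0.059, -0.7, 0.048]
force: [0.5, 0.8, -1.2]
width: 0.0074
```

Emit:
carry_out(
  deltas=[
    {"jaw":0,"dx":0,"dy":0,"dz":-2,"roll":0},
  ],
)

```text
clock: 11.45
tcp_pos: [0.5465, -0.1725, 0.1176]
orientation: [0.71, 0.059, -0.7, 0.048]
force: [-3.2, 2.3, 24.3]
width: 0.0077
```

Emit:
carry_out(
  deltas=[
    {"jaw":0,"dx":0,"dy":0,"dz":-2,"roll":0},
  ],
)

```text
clock: 11.55
tcp_pos: [0.5468, -0.1725, 0.1177]
orientation: [0.71, 0.059, -0.7, 0.048]
force: [-4.9, 2.3, 19.4]
width: 0.0078
```

Emit:
carry_out(
  deltas=[
    {"jaw":0.3,"dx":0,"dy":0,"dz":0,"roll":0},
    {"jaw":0.3,"dx":0,"dy":0,"dz":0,"roll":0},
    {"jaw":0.3,"dx":0,"dy":2,"dz":0,"roll":0},
    {"jaw":0.3,"dx":0,"dy":3,"dz":0,"roll":0},
  ],
)

```text
clock: 11.95
tcp_pos: [0.5486, -0.1685, 0.1189]
orientation: [0.712, 0.058, -0.699, 0.049]
force: [-0.0, 0.1, 0.1]
width: 0.025
```

Run:
```python
from st import *
st()
im=get_image("scene");c=im["color"][120:260,290:480];cv2.imwrite("pics/s8.png",cv2.resize(c,None,fx=4,fy=4,interpolation=cv2.INTER_CUBIC))
```

```text
t 11.95 tcp [ 548.6 -168.5  118.9] toolx [ 0.017  0.014 -1.   ] yawY -81.37 F [-0.   0.1  0.1] T [0.02 0.03 0.04] w 25.0 q [-0.5   0.59  1.67  0.03  0.87  0.9 ]
```

View pics/s8.png

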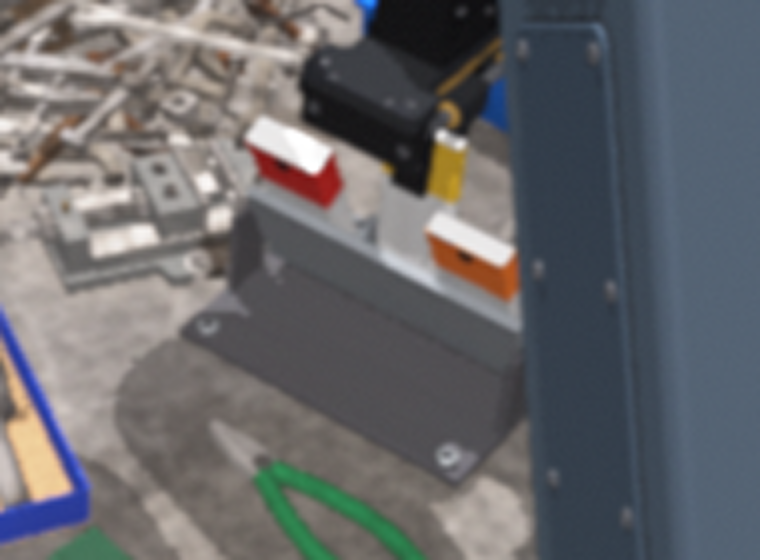

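Emit:
carry_out(
  deltas=[
    {"jaw":0.6,"dx":-1,"dy":4,"dz":0,"roll":0},
    {"jaw":0.6,"dx":-1,"dy":4,"dz":0,"roll":0},
    {"jaw":0.6,"dx":-1,"dy":4,"dz":0,"roll":0},
    {"jaw":0.6,"dx":-1,"dy":4,"dz":0,"roll":0},
    {"jaw":0.6,"dx":-1,"dy":4,"dz":0,"roll":0},
  ],
)

```text
clock: 12.5
tcp_pos: [0.5425, -0.1457, 0.118]
orientation: [0.711, 0.058, -0.699, 0.048]
force: [0.0, -0.4, 0.0]
width: 0.0508
```

Run:
```python
from st import *
st()
im=get_image("scene");c=im["color"][120:260,290:480];cv2.imwrite("pics/s9.png",cv2.resize(c,None,fx=4,fy=4,interpolation=cv2.INTER_CUBIC))
```

```text
t 12.50 tcp [ 542.5 -145.7  118. ] toolx [ 0.015  0.016 -1.   ] yawY -81.34 F [ 0.  -0.4  0. ] T [ 0.01 -0.   -0.  ] w 50.8 q [-0.47  0.58  1.7   0.03  0.86  0.93]
```

View pics/s9.png

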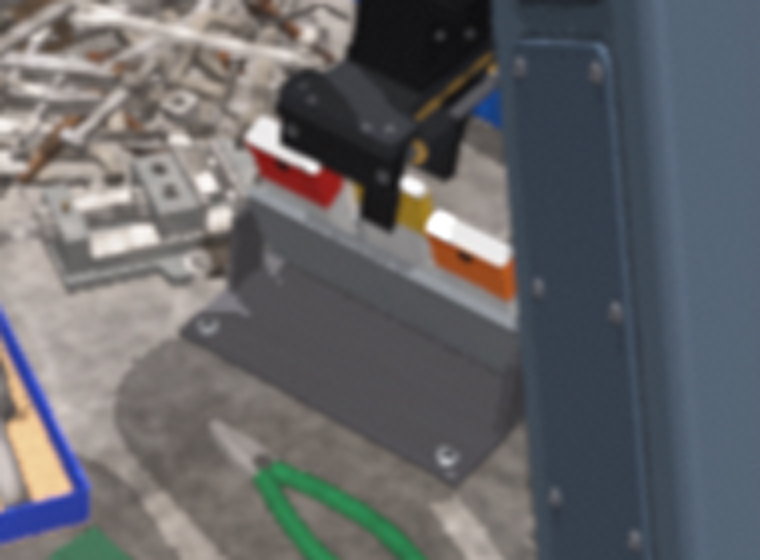

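Emit:
carry_out(
  deltas=[
    {"jaw":1,"dx":-1,"dy":5,"dz":0,"roll":0},
    {"jaw":1,"dx":-1,"dy":4,"dz":3,"roll":0},
    {"jaw":1,"dx":0,"dy":2,"dz":5,"roll":0},
    {"jaw":1,"dx":0,"dy":0,"dz":10,"roll":0},
    {"jaw":1,"dx":0,"dy":0,"dz":15,"roll":0},
    {"jaw":1,"dx":0,"dy":0,"dz":20,"roll":0},
  ],
)

```text
clock: 13.15
tcp_pos: [0.5383, -0.132, 0.1721]
orientation: [0.709, 0.06, -0.701, 0.048]
force: [0.1, -0.2, 0.1]
width: 0.0855
```

Run:
```python
from st import *
st()
im=get_image("scene");c=im["color"][120:260,290:480];cv2.imwrite("pics/s10.png",cv2.resize(c,None,fx=4,fy=4,interpolation=cv2.INTER_CUBIC))
```

```text
t 13.15 tcp [ 538.3 -132.   172.1] toolx [ 0.01   0.018 -1.   ] yawY -81.29 F [ 0.1 -0.2  0.1] T [-0.02  0.04 -0.  ] w 85.5 q [-0.45  0.5   1.67  0.03  0.98  0.95]
```

View pics/s10.png

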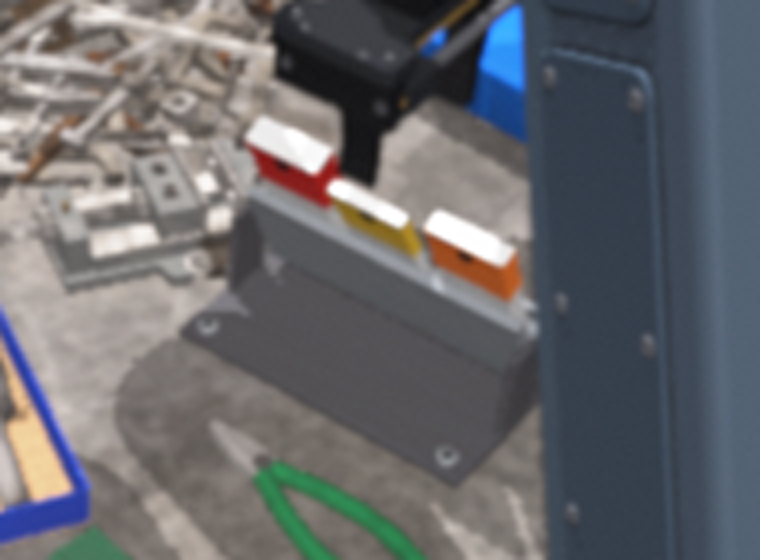

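Emit:
carry_out(
  deltas=[
    {"jaw":0.75,"dx":-15,"dy":0,"dz":3,"roll":0},
    {"jaw":0.75,"dx":-20,"dy":0,"dz":0,"roll":0},
    {"jaw":0.75,"dx":-15,"dy":0,"dz":0,"roll":0},
    {"jaw":0.75,"dx":-6,"dy":0,"dz":0,"roll":0},
    {"jaw":0.75,"dx":0,"dy":0,"dz":0,"roll":0},
  ],
)

```text
clock: 13.7
tcp_pos: [0.4801, -0.1332, 0.1812]
orientation: [0.712, 0.058, -0.698, 0.05]
force: [-0.8, 0.1, -0.2]
width: 0.0661
```

```bash
python3 st.py
```

```text
t 13.70 tcp [ 480.1 -133.2  181.2] toolx [ 0.019  0.013 -1.   ] yawY -81.26 F [-0.8  0.1 -0.2] T [-0.03  0.07  0.01] w 66.1 q [-0.51  0.41  1.8   0.03  0.92  0.89]
```

Emit:
carry_out(
  deltas=[
    {"jaw":0.75,"dx":-1,"dy":0,"dz":-15,"roll":0},
    {"jaw":0.75,"dx":0,"dy":0,"dz":-15,"roll":0},
    {"jaw":0.75,"dx":0,"dy":0,"dz":-8,"roll":0},
  ],
)

```text
clock: 14.0
tcp_pos: [0.4809, -0.1344, 0.1436]
orientation: [0.714, 0.056, -0.696, 0.051]
force: [-0.2, 0.9, -0.3]
width: 0.0652
```

Run:
```python
from st import *
st()
im=get_image("scene");c=im["color"][120:260,290:480];cv2.imwrite("pics/s11.png",cv2.resize(c,None,fx=4,fy=4,interpolation=cv2.INTER_CUBIC))
```

```text
t 14.00 tcp [ 480.9 -134.4  143.6] toolx [ 0.024  0.01  -1.   ] yawY -81.31 F [-0.2  0.9 -0.3] T [-0.    0.01  0.  ] w 65.2 q [-0.51  0.47  1.84  0.03  0.81  0.89]
```

View pics/s11.png

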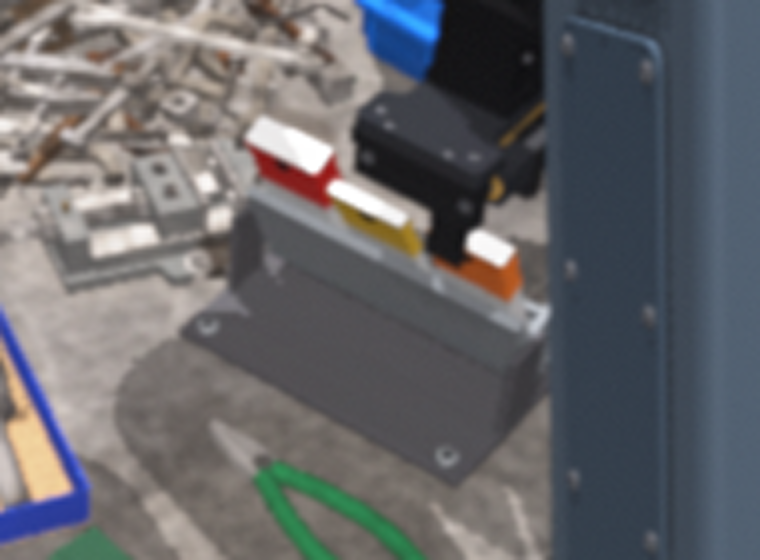

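Emit:
carry_out(
  deltas=[
    {"jaw":0.75,"dx":-2,"dy":0,"dz":-15,"roll":0},
    {"jaw":0.75,"dx":-1,"dy":0,"dz":-12,"roll":0},
  ],
)

```text
clock: 14.25
tcp_pos: [0.4793, -0.135, 0.116]
orientation: [0.714, 0.056, -0.696, 0.051]
force: [0.1, 0.1, -0.4]
width: 0.0654
```

```bash
python3 st.py
```

```text
t 14.25 tcp [ 479.3 -135.   116. ] toolx [ 0.026  0.009 -1.   ] yawY -81.29 F [ 0.1  0.1 -0.4] T [0.06 0.07 0.06] w 65.4 q [-0.51  0.52  1.86  0.03  0.74  0.88]
```

Emit:
carry_out(
  deltas=[
    {"jaw":0.5,"dx":-1,"dy":-4,"dz":-6,"roll":0},
    {"jaw":0.5,"dx":1,"dy":-6,"dz":-4,"roll":0},
    {"jaw":0.5,"dx":1,"dy":-6,"dz":0,"roll":0},
    {"jaw":0.5,"dx":1,"dy":-6,"dz":0,"roll":0},
  ],
)

```text
clock: 14.65
tcp_pos: [0.4816, -0.1578, 0.1051]
orientation: [0.714, 0.057, -0.696, 0.051]
force: [-0.2, 0.9, -0.0]
width: 0.0456
```

```bash
python3 st.py
```

```text
t 14.65 tcp [ 481.6 -157.8  105.1] toolx [ 0.025  0.011 -1.   ] yawY -81.23 F [-0.2  0.9 -0. ] T [ 0.05  0.05 -0.03] w 45.6 q [-0.55  0.55  1.85  0.03  0.73  0.84]
```

Emit:
carry_out(
  deltas=[
    {"jaw":0.5,"dx":1,"dy":-6,"dz":0,"roll":0},
    {"jaw":0.5,"dx":1,"dy":-6,"dz":0,"roll":0},
    {"jaw":0.5,"dx":1,"dy":-5,"dz":0,"roll":0},
    {"jaw":0.5,"dx":0,"dy":-5,"dz":0,"roll":0},
  ],
)

```text
clock: 15.05
tcp_pos: [0.4864, -0.1836, 0.1065]
orientation: [0.715, 0.056, -0.695, 0.052]
force: [0.2, 0.4, 0.7]
width: 0.0433
```

Run:
```python
from st import *
st()
im=get_image("scene");c=im["color"][120:260,290:480];cv2.imwrite("pics/s12.png",cv2.resize(c,None,fx=4,fy=4,interpolation=cv2.INTER_CUBIC))
```

```text
t 15.05 tcp [ 486.4 -183.6  106.5] toolx [ 0.028  0.008 -1.   ] yawY -81.28 F [0.2 0.4 0.7] T [ 0.01  0.04 -0.  ] w 43.3 q [-0.59  0.56  1.82  0.03  0.75  0.81]
```

View pics/s12.png

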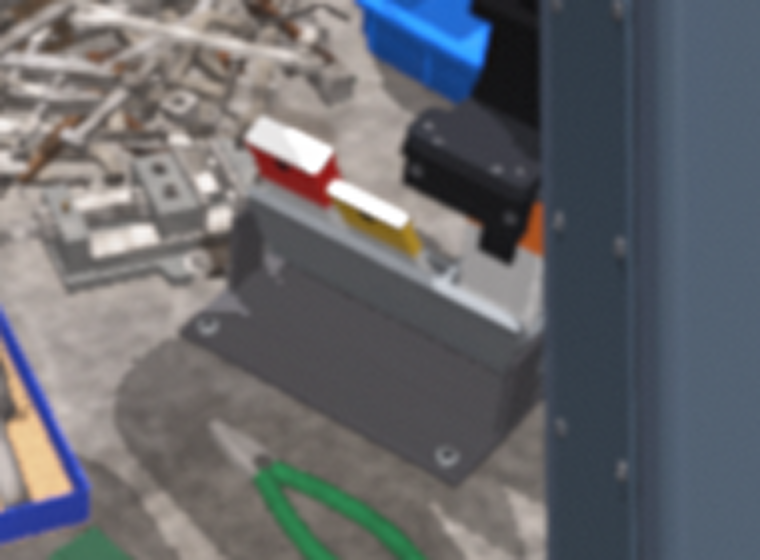

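Emit:
carry_out(
  deltas=[
    {"jaw":0,"dx":-1,"dy":1,"dz":0,"roll":0},
    {"jaw":0,"dx":-1,"dy":1,"dz":0,"roll":0},
    {"jaw":0,"dx":-1,"dy":1,"dz":0,"roll":0},
    {"jaw":0,"dx":0,"dy":1,"dz":0,"roll":0},
    {"jaw":0,"dx":0,"dy":0,"dz":0,"roll":0},
    {"jaw":0,"dx":0,"dy":0,"dz":0,"roll":0},
    {"jaw":0,"dx":0,"dy":0,"dz":0,"roll":0},
  ],
  newtons=20,
)

```text
clock: 15.8
tcp_pos: [0.4821, -0.1773, 0.1066]
orientation: [0.715, 0.057, -0.695, 0.05]
force: [-0.1, -0.1, -0.6]
width: 0.013
```

Run:
```python
from st import *
st()
im=get_image("scene");c=im["color"][120:260,290:480];cv2.imwrite("pics/s13.png",cv2.resize(c,None,fx=4,fy=4,interpolation=cv2.INTER_CUBIC))
```

```text
t 15.80 tcp [ 482.1 -177.3  106.6] toolx [ 0.026  0.012 -1.   ] yawY -81.34 F [-0.1 -0.1 -0.6] T [-0.07  0.09 -0.03] w 13.0 q [-0.59  0.55  1.83  0.04  0.74  0.81]
```

View pics/s13.png

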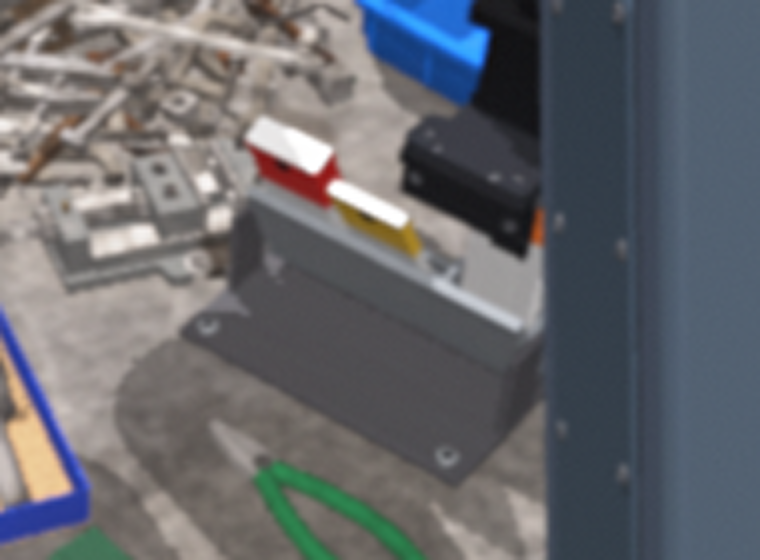

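Emit:
carry_out(
  deltas=[
    {"jaw":0,"dx":0,"dy":0,"dz":5,"roll":0},
    {"jaw":0,"dx":0,"dy":0,"dz":10,"roll":0},
    {"jaw":0,"dx":0,"dy":0,"dz":15,"roll":0},
  ],
  newtons=30,
)

```text
clock: 16.15
tcp_pos: [0.4804, -0.1771, 0.1358]
orientation: [0.713, 0.058, -0.697, 0.049]
force: [0.1, -0.9, -2.1]
width: 0.0129
```

Emit:
carry_out(
  deltas=[
    {"jaw":0,"dx":0,"dy":0,"dz":15,"roll":0},
    {"jaw":0,"dx":0,"dy":0,"dz":20,"roll":0},
    {"jaw":0,"dx":0,"dy":0,"dz":20,"roll":0},
    {"jaw":0,"dx":0,"dy":0,"dz":20,"roll":0},
    {"jaw":0,"dx":0,"dy":0,"dz":20,"roll":0},
  ],
)

```text
clock: 16.65
tcp_pos: [0.4786, -0.1777, 0.2358]
orientation: [0.712, 0.057, -0.698, 0.049]
force: [-0.3, 0.3, -1.8]
width: 0.0127
```

```bash
python3 st.py
```

```text
t 16.65 tcp [ 478.6 -177.7  235.8] toolx [ 0.019  0.013 -1.   ] yawY -81.33 F [-0.3  0.3 -1.8] T [-0.03 -0.    0.06] w 12.7 q [-0.59  0.35  1.71  0.02  1.07  0.82]
```

Emit:
carry_out(
  deltas=[
    {"jaw":0,"dx":0,"dy":10,"dz":5,"roll":-0.015},
    {"jaw":0,"dx":-1,"dy":20,"dz":5,"roll":-0.017},
    {"jaw":0,"dx":-1,"dy":30,"dz":0,"roll":-0.017},
    {"jaw":0,"dx":-1,"dy":30,"dz":0,"roll":-0.017},
    {"jaw":0,"dx":-1,"dy":30,"dz":0,"roll":-0.017},
    {"jaw":0,"dx":-1,"dy":30,"dz":0,"roll":-0.017},
    {"jaw":0,"dx":-1,"dy":30,"dz":0,"roll":-0.017},
    {"jaw":0,"dx":-1,"dy":30,"dz":0,"roll":-0.017},
    {"jaw":0,"dx":-1,"dy":30,"dz":0,"roll":-0.017},
    {"jaw":0,"dx":-1,"dy":30,"dz":0,"roll":-0.017},
    {"jaw":0,"dx":0,"dy":20,"dz":0,"roll":-0.01},
    {"jaw":0,"dx":0,"dy":10,"dz":0,"roll":0},
    {"jaw":0,"dx":0,"dy":0,"dz":0,"roll":0},
  ],
)

```text
clock: 17.95
tcp_pos: [0.4686, 0.1273, 0.2583]
orientation: [0.719, -0.016, -0.694, -0.012]
force: [0.1, 0.0, -1.9]
width: 0.0128
```

```bash
python3 st.py
```

```text
t 17.95 tcp [468.6 127.3 258.3] toolx [ 0.035 -0.006 -0.999] yawY -92.24 F [ 0.1  0.  -1.9] T [0.03 0.08 0.06] w 12.8 q [ 0.04  0.28  1.75 -0.01  1.08  1.65]
```

Emit:
carry_out(
  deltas=[
    {"jaw":0,"dx":-2,"dy":15,"dz":0,"roll":0},
    {"jaw":0,"dx":-2,"dy":15,"dz":0,"roll":0},
    {"jaw":0,"dx":-1,"dy":9,"dz":0,"roll":0},
    {"jaw":0,"dx":0,"dy":0,"dz":-10,"roll":0},
    {"jaw":0,"dx":0,"dy":0,"dz":-20,"roll":0},
    {"jaw":0,"dx":0,"dy":0,"dz":-20,"roll":0},
    {"jaw":0,"dx":0,"dy":0,"dz":-15,"roll":0},
  ],
)

```text
clock: 18.65
tcp_pos: [0.4667, 0.1608, 0.193]
orientation: [0.722, -0.018, -0.692, -0.011]
force: [-0.3, -0.7, -2.7]
width: 0.0127
```

Run:
```python
from st import *
st()
im=get_image("scene");c=im["color"][190:330,200:390];cv2.imwrite("pics/s14.png",cv2.resize(c,None,fx=4,fy=4,interpolation=cv2.INTER_CUBIC))
```

```text
t 18.65 tcp [466.7 160.8 193. ] toolx [ 0.043 -0.011 -0.999] yawY -92.41 F [-0.3 -0.7 -2.7] T [0.04 0.1  0.03] w 12.7 q [ 0.12  0.38  1.82 -0.02  0.9   1.74]
```

View pics/s14.png

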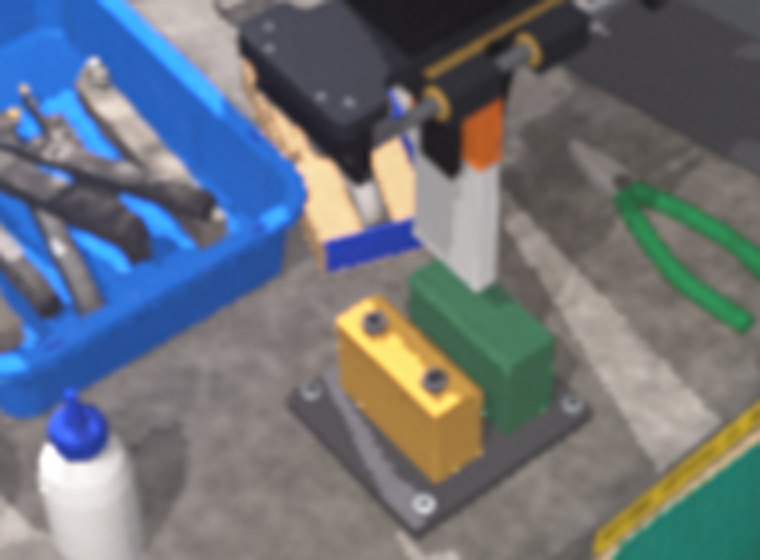

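Emit:
carry_out(
  deltas=[
    {"jaw":0,"dx":-2,"dy":5,"dz":0,"roll":0},
    {"jaw":0,"dx":-2,"dy":4,"dz":-5,"roll":0},
  ],
)

```text
clock: 18.9
tcp_pos: [0.4613, 0.168, 0.185]
orientation: [0.72, -0.02, -0.694, -0.011]
force: [0.5, 0.2, -3.0]
width: 0.0132
```

Emit:
carry_out(
  deltas=[
    {"jaw":0,"dx":0,"dy":0,"dz":-10,"roll":0},
  ],
)

```text
clock: 19.0
tcp_pos: [0.4619, 0.1684, 0.1755]
orientation: [0.721, -0.02, -0.693, -0.012]
force: [0.3, -0.1, -2.4]
width: 0.0129
```

```bash
python3 st.py
```

```text
t 19.00 tcp [461.9 168.4 175.5] toolx [ 0.039 -0.013 -0.999] yawY -92.55 F [ 0.3 -0.1 -2.4] T [ 0.04  0.08 -0.01] w 12.9 q [ 0.13  0.41  1.83 -0.02  0.86  1.76]
```

Emit:
carry_out(
  deltas=[
    {"jaw":0,"dx":1,"dy":2.5,"dz":-6,"roll":0.005},
  ],
)

```text
clock: 19.1
tcp_pos: [0.4627, 0.1709, 0.169]
orientation: [0.721, -0.018, -0.693, -0.01]
force: [0.2, 0.7, -1.9]
width: 0.0129
```

Emit:
carry_out(
  deltas=[
    {"jaw":0,"dx":0,"dy":0,"dz":-8,"roll":0},
  ],
)

```text
clock: 19.2
tcp_pos: [0.4635, 0.1713, 0.1609]
orientation: [0.721, -0.018, -0.692, -0.01]
force: [0.1, 0.2, -2.0]
width: 0.0127
```

Emit:
carry_out(
  deltas=[
    {"jaw":0,"dx":0,"dy":0,"dz":-8,"roll":0},
  ],
)

```text
clock: 19.3
tcp_pos: [0.4637, 0.1714, 0.1524]
orientation: [0.722, -0.017, -0.692, -0.009]
force: [0.2, 0.2, -2.0]
width: 0.0126
```

Run:
```python
from st import *
st()
im=get_image("scene");c=im["color"][190:330,200:390];cv2.imwrite("pics/s15.png",cv2.resize(c,None,fx=4,fy=4,interpolation=cv2.INTER_CUBIC))
```

```text
t 19.30 tcp [463.7 171.4 152.4] toolx [ 0.042 -0.012 -0.999] yawY -92.19 F [ 0.2  0.2 -2. ] T [ 0.    0.02 -0.01] w 12.6 q [ 0.14  0.45  1.85 -0.02  0.8   1.76]
```

View pics/s15.png

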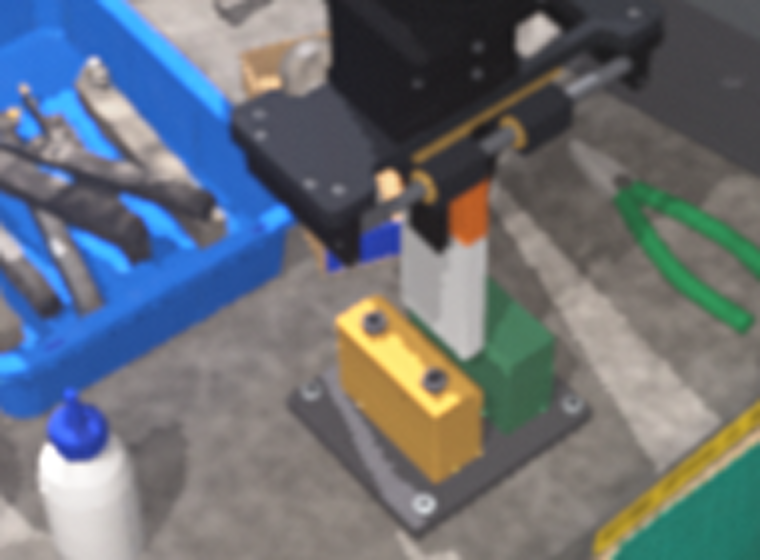

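Emit:
carry_out(
  deltas=[
    {"jaw":0,"dx":0,"dy":-0.5,"dz":-8,"roll":0},
  ],
)

```text
clock: 19.45
tcp_pos: [0.4635, 0.1708, 0.1432]
orientation: [0.721, -0.017, -0.692, -0.009]
force: [-0.2, 0.1, -3.4]
width: 0.0131
```

Emit:
carry_out(
  deltas=[
    {"jaw":0,"dx":0,"dy":0,"dz":-8,"roll":0},
  ],
)

```text
clock: 19.55
tcp_pos: [0.4635, 0.1708, 0.1345]
orientation: [0.721, -0.018, -0.692, -0.009]
force: [-0.0, -0.5, -1.8]
width: 0.0128
```

Emit:
carry_out(
  deltas=[
    {"jaw":0,"dx":0,"dy":0,"dz":-8,"roll":0},
  ],
)

```text
clock: 19.65
tcp_pos: [0.4637, 0.1707, 0.1259]
orientation: [0.721, -0.018, -0.692, -0.009]
force: [0.5, 0.0, -1.9]
width: 0.0127
```

```bash
python3 st.py
```

```text
t 19.65 tcp [463.7 170.7 125.9] toolx [ 0.041 -0.012 -0.999] yawY -92.19 F [ 0.5  0.  -1.9] T [0.01 0.05 0.03] w 12.7 q [ 0.14  0.5   1.87 -0.03  0.73  1.77]
```

Emit:
carry_out(
  deltas=[
    {"jaw":0,"dx":0,"dy":0,"dz":-8,"roll":0},
  ],
)

```text
clock: 19.75
tcp_pos: [0.4637, 0.1707, 0.1171]
orientation: [0.721, -0.018, -0.692, -0.009]
force: [0.4, -0.1, -1.7]
width: 0.0125
```

Emit:
carry_out(
  deltas=[
    {"jaw":0,"dx":0,"dy":0,"dz":-8,"roll":0},
  ],
)

```text
clock: 19.85
tcp_pos: [0.4637, 0.1707, 0.1083]
orientation: [0.721, -0.018, -0.692, -0.009]
force: [-0.1, 0.3, -3.3]
width: 0.0129
```

Emit:
carry_out(
  deltas=[
    {"jaw":0,"dx":0,"dy":0,"dz":-8,"roll":0},
  ],
)

```text
clock: 19.95
tcp_pos: [0.4637, 0.1706, 0.0995]
orientation: [0.721, -0.018, -0.692, -0.009]
force: [-0.2, -0.6, -1.9]
width: 0.0127
```

```bash
python3 st.py
```

```text
t 19.95 tcp [463.7 170.6  99.5] toolx [ 0.041 -0.012 -0.999] yawY -92.20 F [-0.2 -0.6 -1.9] T [-0.02  0.06 -0.03] w 12.7 q [ 0.14  0.54  1.89 -0.03  0.67  1.77]
```

Emit:
carry_out(
  deltas=[
    {"jaw":0,"dx":0,"dy":0,"dz":-4,"roll":0},
  ],
)

```text
clock: 20.05
tcp_pos: [0.4634, 0.1706, 0.0945]
orientation: [0.721, -0.018, -0.693, -0.009]
force: [-0.7, -0.1, -2.6]
width: 0.013
```

Emit:
carry_out(
  deltas=[
    {"jaw":0,"dx":0,"dy":-1,"dz":0,"roll":0},
  ],
)

```text
clock: 20.15
tcp_pos: [0.463, 0.1695, 0.0937]
orientation: [0.72, -0.018, -0.693, -0.009]
force: [0.2, -0.5, -1.6]
width: 0.0131
```

Emit:
carry_out(
  deltas=[
    {"jaw":0,"dx":0,"dy":-1,"dz":0,"roll":0},
  ],
)

```text
clock: 20.25
tcp_pos: [0.4631, 0.1686, 0.0936]
orientation: [0.72, -0.018, -0.693, -0.009]
force: [-0.5, 3.0, -1.8]
width: 0.0126
```

Emit:
carry_out(
  deltas=[
    {"jaw":0,"dx":0,"dy":-1,"dz":0,"roll":0},
  ],
)

```text
clock: 20.35
tcp_pos: [0.463, 0.1683, 0.0937]
orientation: [0.72, -0.018, -0.693, -0.011]
force: [-0.0, 5.3, -5.1]
width: 0.0128
```

Emit:
carry_out(
  deltas=[
    {"jaw":0,"dx":0,"dy":2,"dz":0,"roll":0},
  ],
)

```text
clock: 20.45
tcp_pos: [0.4632, 0.1701, 0.094]
orientation: [0.721, -0.018, -0.693, -0.011]
force: [0.0, 0.4, -1.7]
width: 0.0126
```

Emit:
carry_out(
  deltas=[
    {"jaw":0,"dx":0,"dy":1,"dz":0,"roll":0},
  ],
)

```text
clock: 20.55
tcp_pos: [0.4635, 0.1711, 0.0943]
orientation: [0.721, -0.018, -0.693, -0.01]
force: [-0.5, 1.1, -2.1]
width: 0.0128
```

Emit:
carry_out(
  deltas=[
    {"jaw":0,"dx":0,"dy":1,"dz":0,"roll":0},
  ],
)

```text
clock: 20.65
tcp_pos: [0.4637, 0.1718, 0.0945]
orientation: [0.721, -0.018, -0.693, -0.01]
force: [-0.1, -4.3, -3.0]
width: 0.0134
```

Emit:
carry_out(
  deltas=[
    {"jaw":0,"dx":0,"dy":1,"dz":0,"roll":0},
  ],
)

```text
clock: 20.75
tcp_pos: [0.4637, 0.172, 0.0945]
orientation: [0.721, -0.018, -0.693, -0.008]
force: [1.5, -5.9, -3.4]
width: 0.0131
```

Emit:
carry_out(
  deltas=[
    {"jaw":0,"dx":0,"dy":-2,"dz":-2,"roll":0},
  ],
)

```text
clock: 20.85
tcp_pos: [0.464, 0.17, 0.0928]
orientation: [0.721, -0.018, -0.692, -0.008]
force: [-0.2, 0.2, -2.5]
width: 0.013
```

Emit:
carry_out(
  deltas=[
    {"jaw":0,"dx":0,"dy":0,"dz":-2,"roll":0},
  ],
)

```text
clock: 20.95
tcp_pos: [0.4642, 0.17, 0.091]
orientation: [0.722, -0.018, -0.692, -0.009]
force: [-1.8, -1.4, 16.5]
width: 0.013
```

Emit:
carry_out(
  deltas=[
    {"jaw":0,"dx":0,"dy":0,"dz":-2,"roll":0},
  ],
)

```text
clock: 21.05
tcp_pos: [0.4651, 0.1699, 0.0908]
orientation: [0.722, -0.018, -0.691, -0.009]
force: [-1.5, -1.4, 23.8]
width: 0.0129
```

```bash
python3 st.py
```

```text
t 21.05 tcp [465.1 169.9  90.8] toolx [ 0.044 -0.014 -0.999] yawY -92.14 F [-1.5 -1.4 23.8] T [-0.53  0.78 -0.01] w 12.9 q [ 0.14  0.56  1.9  -0.03  0.64  1.77]
```

Emit:
carry_out(
  deltas=[
    {"jaw":0.5,"dx":0,"dy":0,"dz":0,"roll":0},
    {"jaw":0.5,"dx":0,"dy":0,"dz":0,"roll":0},
    {"jaw":0.5,"dx":0,"dy":0,"dz":0,"roll":0},
    {"jaw":0.5,"dx":0,"dy":0,"dz":0,"roll":0},
    {"jaw":0.5,"dx":0,"dy":0,"dz":0,"roll":0},
  ],
)

```text
clock: 21.55
tcp_pos: [0.4668, 0.1707, 0.092]
orientation: [0.724, -0.017, -0.69, -0.009]
force: [-0.4, -0.1, 0.5]
width: 0.0411
```

Run:
```python
from st import *
st()
im=get_image("scene");c=im["color"][190:330,200:390];cv2.imwrite("pics/s16.png",cv2.resize(c,None,fx=4,fy=4,interpolation=cv2.INTER_CUBIC))
```

```text
t 21.55 tcp [466.8 170.7  92. ] toolx [ 0.048 -0.012 -0.999] yawY -92.17 F [-0.4 -0.1  0.5] T [-0.02  0.06  0.  ] w 41.1 q [ 0.14  0.56  1.9  -0.03  0.64  1.77]
```

View pics/s16.png

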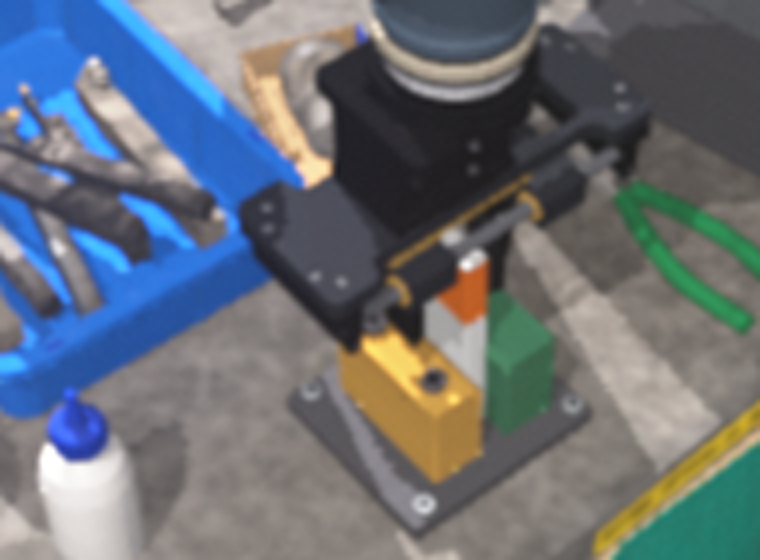

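Standing free in the gap; raise straight up and clear to the side for a check.

Emit:
carry_out(
  deltas=[
    {"jaw":0.8,"dx":0,"dy":0,"dz":5,"roll":0},
    {"jaw":0.8,"dx":0,"dy":0,"dz":10,"roll":0},
    {"jaw":0.8,"dx":0,"dy":0,"dz":15,"roll":0},
    {"jaw":0.8,"dx":0,"dy":0,"dz":20,"roll":0},
    {"jaw":0.8,"dx":0,"dy":0,"dz":25,"roll":0},
    {"jaw":0.8,"dx":0,"dy":0,"dz":25,"roll":0},
    {"jaw":0.8,"dx":0,"dy":0,"dz":25,"roll":0},
    {"jaw":0.8,"dx":0,"dy":0,"dz":20,"roll":0},
  ],
)

```text
clock: 22.4
tcp_pos: [0.4633, 0.1703, 0.2436]
orientation: [0.722, -0.018, -0.692, -0.009]
force: [-0.3, 0.5, -0.5]
width: 0.0699
```

Emit:
carry_out(
  deltas=[
    {"jaw":0.8,"dx":-2,"dy":-20,"dz":0,"roll":0},
    {"jaw":0.8,"dx":-2,"dy":-35,"dz":0,"roll":0},
    {"jaw":0.8,"dx":-2,"dy":-35,"dz":0,"roll":0},
    {"jaw":0.8,"dx":-2,"dy":-35,"dz":0,"roll":0},
    {"jaw":0.8,"dx":-2,"dy":-35,"dz":0,"roll":0},
    {"jaw":0.8,"dx":-2,"dy":-35,"dz":0,"roll":0},
    {"jaw":0.8,"dx":-2,"dy":-35,"dz":0,"roll":0},
    {"jaw":0.8,"dx":-2,"dy":-35,"dz":0,"roll":0},
    {"jaw":0.8,"dx":-2,"dy":-35,"dz":0,"roll":0},
    {"jaw":0.8,"dx":-2,"dy":-35,"dz":0,"roll":0},
    {"jaw":0.8,"dx":-2,"dy":-35,"dz":0,"roll":0},
    {"jaw":0.8,"dx":-2,"dy":-35,"dz":0,"roll":0},
    {"jaw":0.8,"dx":0,"dy":-15,"dz":0,"roll":0},
    {"jaw":0.8,"dx":0,"dy":0,"dz":0,"roll":0},
  ],
)

```text
clock: 23.8
tcp_pos: [0.4382, -0.2642, 0.2608]
orientation: [0.731, -0.017, -0.682, -0.006]
force: [1.0, 1.5, -0.8]
width: 0.0694
```

Run:
```python
from st import *
st()
for n in ("scene","top"):
    im=get_image(n);np.savez(n+"1.npz",**im)
    if n=="scene": c=im["color"][140:330,210:470];k=3
    else: c=im["color"][190:310,220:460];k=3.33
    cv2.imwrite(f"pics/f_{n}.png",cv2.resize(c,None,fx=k,fy=k,interpolation=cv2.INTER_CUBIC))
from fit import rect
for n in ("top1.npz","scene1.npz"):
    im=load(n);w=cloud(im);x,y,z=w[...,0],w[...,1],w[...,2]
    fx=(x>.36)&(x<.56)&(y>.08)&(y<.28)
    print(n,rect(w,fx&(z>.085)),rect(w,fx&(z>.135)),np.nanpercentile(z[fx&(z>.13)],[5,50,95]))
```

```text
t 23.80 tcp [ 438.2 -264.2  260.8] toolx [ 0.069 -0.017 -0.998] yawY -91.92 F [ 1.   1.5 -0.8] T [-0.   -0.01  0.03] w 69.4 q [-0.78  0.3   1.71  0.04  1.07  0.8 ]
top1.npz (129, array([467.7, 168.2]), array([13.6, 49.3]), 87.83, np.float64(141.4)) (96, array([467.6, 168.2]), array([49.1, 13.3]), 1.26, np.float64(142.1)) [0.13807123 0.14207063 0.14549658]
scene1.npz (508, array([468.5, 171.4]), array([15.3, 52.6]), 88.4, np.float64(122.6)) (167, array([468.3, 171.1]), array([14.7, 51.4]), 87.53, np.float64(140.4)) [0.13123144 0.13994111 0.1424638 ]
```

View pics/f_scene.png

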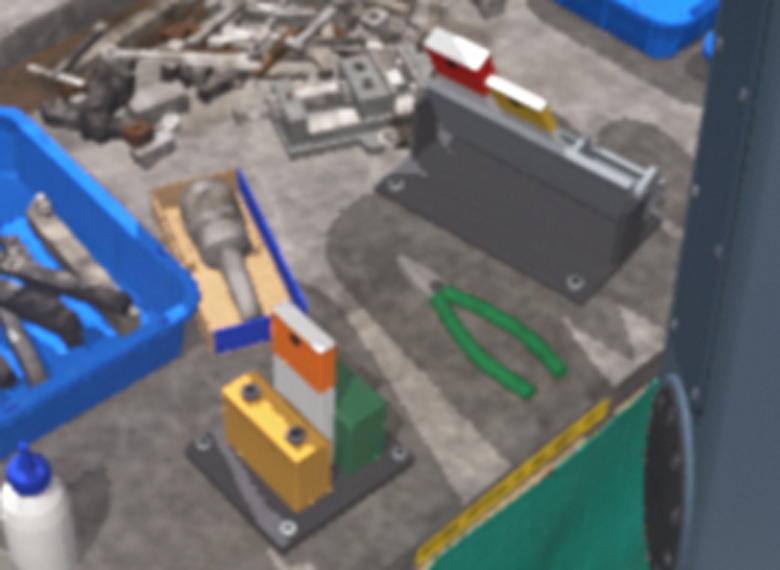

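View pics/f_top.png

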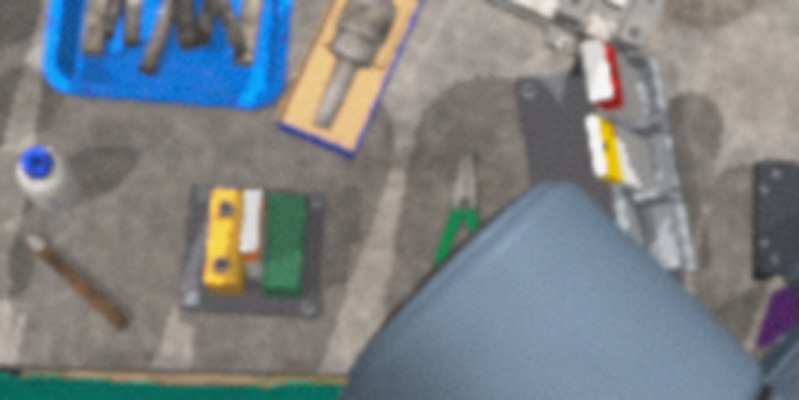

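Emit:
carry_out(
  deltas=[
    {"jaw":0.8,"dx":0,"dy":0,"dz":10,"roll":0},
    {"jaw":0.8,"dx":0,"dy":0,"dz":0,"roll":0},
  ],
)

```text
clock: 24.1
tcp_pos: [0.4377, -0.2582, 0.2712]
orientation: [0.73, -0.014, -0.683, -0.006]
force: [0.5, -0.4, 0.1]
width: 0.0696
```

Run:
```python
from st import *
st()
print(finish_job())
```

```text
t 24.10 tcp [ 437.7 -258.2  271.2] toolx [ 0.066 -0.013 -0.998] yawY -91.61 F [ 0.5 -0.4  0.1] T [-0.03  0.09 -0.02] w 69.6 q [-0.78  0.28  1.7   0.04  1.1   0.8 ]
the job is handed in; nothing more can be done
None
```

The medium (orange-banded) plate is the one that fills the gap, and I left it standing there. I handed the job in at 24 s.

**What I did:** I put the thin (yellow-banded) plate back in the rack's middle slot, then stood the medium plate in the gap, right down on the base. Nudging the medium plate sideways gave about 3 mm of play. The thin plate had about 8 mm, so both point to a gap of about 16 mm. That is too narrow for the 18 mm thick plate, so it stayed in its slot.

**Last checks:**
- **Medium plate:** its top is at about 142 mm, which is right for standing on the base. It is centred along the jaw to within about 1 mm.
- **Thin and thick plates:** both are leaning in their slots.
- **Other things on the bench:** what the last pictures show looks unmoved. The arm hid some of the bench, including part of the pliers.
- **Arm:** it was well clear and read no contact force.

**What did not go smoothly:** on the first try at lowering the thin plate, the arm drifted about 9 mm and the foot touched the rack lightly, at about 3 N. I raised it, corrected the position and seated it. The tool also drifted a few degrees out of vertical during the job, so the medium plate went in slightly tilted and settled flat when released.

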